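# Trip-angle check of a tilt-switch board

## Task

The tilt-switch board in the rocking cradle is due for its trip-angle check. Gently lower the cradle's hinged lid until it is fully closed over the board, then tip the cradle, right-hand end down, until the swinging pointer of the angle gauge comes to rest in the fork of the setting marker. Hold it steady there: the job ends with the gripper still holding the cradle at that angle, the lid closed and the other things on the bench left where they are.

Things in the scene. Friction and masses are not known exactly. Their poses are not given: they have to be found in the camera images.
- tilt_base: fixed tilt fixture: aluminium base plate 200 mm (x) by 270 mm (y), 12 mm high, with two 34 mm wide pivot cheeks, front and rear, that carry the cradle, and a rest post under the cradle's left end. Origin: centre of the plate's underside, on the bench. At zero yaw its front faces the robot (-x); its yaw varies by 0.25 rad either way.
- cradle: aluminium tray 130 (x) by 220 (y) by 50 mm high, a green board seated inside. It rocks about its own x axis, level, front to rear through its origin, 115 mm above the bench over the base's centre; rim 5 mm above the axis. At rest level, its heavier left end on a post. Tips only right-hand (-y) end down, 0 to 0.42 rad, a positive turn about x; let go, it falls back level.
- grip_bar (a point): middle of the cradle's grip bar: round steel bar 12 mm thick, 84 mm long, parallel to the cradle's x axis, 45 mm out from the tray's right-hand end, 155 mm from the rocking axis and level with it; a rod at each end joins it to the tray. Pinch it from above or press it down; 3 to 5 N tip it. It moves on an arc about the rocking axis. Axes: the cradle's.
- nest_lid (a joint): angle of the cradle's lid, rad: 0 is fully closed, flat on the tray; grows as the free front edge rises, up to 1.5; 1.0 to 1.4 at the start. The lid is a dark grey plate 130 x 216 mm, 6 mm thick, hinged along the tray's rear (+x) rim; its stiff hinge (about 0.16 N m of friction) stays where it is left.
- lid_hinge (a point): middle of the lid's hinge line, parallel to the cradle's y axis, 69 mm behind the rocking axis and 8.5 mm above it, at half the lid's thickness. Axes: the lid's (x runs from the free edge to the hinge, z is the outward normal of its outer face).
- lid_tab (a point): point on the outer face of the lid's finger tab, 148 mm from the hinge line, 10 mm short of the tab's tip. The tab is 36 mm wide, 8 mm thick and stands 24 mm out from the middle of the lid's free edge. Axes: the lid's (z is the outward normal).
- dial_centre (a point): centre of the angle gauge: round dial, black rim, white face, 104 mm across, 12 mm deep, fixed on the cradle's front wall, 72 mm left (+y) of the rocking axis and 12 mm below it, facing the robot. It tips with the cradle. Axes: the cradle's.
- gauge_pointer (a joint): angle of the gauge's pointer on the dial, rad: a black needle, 40 mm long, with a round weight, swinging freely about the dial centre; after a second or so it hangs straight down. 0 is straight below the centre of the dial; it grows as the cradle tips right-hand end down, and once settled equals the cradle's tilt.
- gauge_marker (a joint): angle of the gauge's setting marker on the dial, rad, on the same scale as the pointer: a small black fork with two prongs, 11 mm wide, inside the dial's rim, right of its lowest point as the robot sees it. Set beforehand between 0.17 and 0.36; it keeps its place on the dial and turns with the cradle. The pointer is on the mark when both angles are equal.
- pointer_tip (a point): tip of the pointer, 40 mm from the dial centre. Its z axis points from the tip to the dial centre.
- marker_notch (a point): middle of the 5 mm gap between the marker's two prongs, 40 mm from the dial centre. Its z axis points from the notch to the dial centre.
- waiting_board: green circuit board waiting its turn, 66 x 120 x 18 mm, on the bench to the left of the fixture; leave it alone. Origin: centre of its underside.
- driver: black torque screwdriver, 186 mm long, 34 mm thick, on the bench to the right of the fixture; leave it alone. Origin: centre of its underside.
- brush: black antistatic brush, 162 mm long, on the bench behind the fixture; leave it alone. Origin: centre of its underside.
- black_marker: black and white marker pen, 128 mm long, 13 mm thick, on the bench behind and to the right of the fixture; leave it alone. Origin: centre of its underside.
- tray: small open black bin of screws, 100 x 68 x 45 mm, on the bench behind the fixture; leave it alone. Origin: centre of its underside.
- board_2: green circuit board, 62 x 110 x 18 mm, on the bench well to the right of the fixture; leave it alone. Origin: centre of its underside.

How it is judged:
By the outcome, as a careful person would: the job done as asked, in the order asked, and still so for the second after the job is handed in, while the arm keeps its last pose, push and grip.
It also fails if it takes over 51 s, if anything falls off the work surface, if the arm or the gripper's body presses on something with over 40 N, if the wrist force passes 120 N, or if a joint passes its speed limit or range.

## Robot

A 7-joint arm with a two-finger parallel gripper is mounted at the origin on a cart in front of the work surface, level with it; the furniture and walls round the work are solid. World frame = base frame: x ahead of the robot, y to its left, z up, the work surface at z = 0. Lengths are in m, angles in rad, forces in N, time in s.
With the tool pointing down it reaches from about 0.4 to 0.9 m from the base axis. Payload 5.6 kg.
Tool frame: the origin (TCP) lies between the finger pads; the fingertips stand 17 mm ahead of it and the grasp point (between the pads) lies 2 mm behind it; z points along the fingers, x is the direction in which the jaws open and shut, and the axes are right-handed (so a half turn about z gives the same grasp; the last joint's range is limited). The gripper opens to 92 mm and grips with 3 to 60 N. Pads are 20 mm wide; open, the fingers measure 128 mm over their backs; the gripper's body (75 mm by 189 mm) begins 69 mm behind the grasp point.
Start: joints at [1.103, 0.468, -0.012, 1.603, 0.006, 1.071, -0.056], TCP at [0.268, -0.592, 0.232] pointing down, gripper open.
Joint ranges: [-2.53, 2.53], [-0.31, 2.02], [-1.57, 1.55], [0.28, 2.44], [-1.29, 4.43], [0.15, 1.84], [-2.92, 2.92]. Speed limits (rad/s): [2.57, 2.57, 3.14, 3.14, 3.14, 3.14, 3.14].

## Interface

Orientations are given as a 3x3 rotation matrix whose columns are the frame's x, y, z axes.
In Python, from station import env gives the robot as it stands.
- The arm moves only by the tool arm_command, never from a script. Its argument "commands" is a list of rows, each a list of 3 entries, a list of its own where there are three numbers: the turn, a rotation vector about the tool's x, y, z in degrees, then the shift along the tool's x, y, z in mm, then the gripper command: -1 is fully open, 1 is shut, values between are in proportion. In form: [[[ax, ay, az], [tx, ty, tz], gripper], ...]. A call has 1 to 12 rows; each row is the pose to reach, as a shift and turn from the pose commanded when the call began, along the tool's axes at that moment; what a row does not reach only later rows make up. A row lasts 1/12 s, in which the tool goes at most 41.7 mm and 7.16 degrees, less where a joint would pass 70% of its speed; a pose out of reach is approached as far as the arm can. A call with a gripper value outside its range is refused whole. The fingers move at their own pace and stop on an object; the grip force is fixed at half the most. Time passes only in rows, so rows that repeat a pose let the fingers close. It gives the time, the measured TCP pose, the force and the opening at its end, in the units of the state.
- env.get_state(): the state, without advancing time (a new reading comes with each control period).
- env.grab_frame(name): name is "scene" or "top"; returns the picture (420x560x3 uint8, red, green, blue); there is no depth.
- env.calibration(name): a dict with "fx", "fy", "cx", "cy" (pixels), "eye" and "attitude" of the camera in the world. Camera axes: x right, y up, looking along -z (the intrinsics and any distortion apply to the point x, -y, -z); pixel columns grow to the right and rows downward; lengths in m; the calibration is good to about 2 mm. A picture is of the moment at which its call begins. calibration takes no time and is no camera call.
- env.job_done(): hands the job in, once; it reports no verdict.
The state is a dict: "t": time; "qpos": joint angles; "qvel": joint speeds; "effort": joint torques, N m; "tool_pos": TCP position; "ee_rot": TCP orientation; "wrist_force": force on the tool from outside, world axes, zero at the start; "wrist_torque": the same for the moment, N m; "finger_gap": finger opening in m.
Only numpy, scipy, OpenCV 4.12 (cv2) and the standard library are available. Lean on these libraries where they do the work, as an engineer would, in place of code of your own. Each camera call takes 0.05 s, during which the arm holds its last target.

## Working session

There is one attempt and no reset: what is moved stays moved. The work goes in short steps, Python scripts to look and compute and a tool call to move; the robot and the scene stay as the last step left them, time stands still between calls to the robot, and variables do not carry over. Pictures are saved under pics/ and viewed, and the job is handed in when it is done.

Besides the shell and the picture viewer there is one more tool, called after "Call:" in YAML: its name, and indented under it one key for each argument. arm_command: Moves the arm, as the interface text tells. Its arguments: {"type":"object","properties":{"commands":{"type":"array"}},"required":["commands"]}

```bash
ls; mkdir -p pics
python3 - <<'E'
from station import env
import cv2, numpy as np
np.set_printoptions(precision=4,suppress=True)
for n in ("scene","top"):
    im=env.grab_frame(n); cv2.imwrite(f"pics/{n}0.png",im[:,:,::-1]); c=env.calibration(n); print(n,c)
s=env.get_state()
for k in("t","tool_pos","ee_rot","wrist_force","finger_gap"):print(k,s[k])
E
```

```text
pics
scene {'fx': 442.08861105066313, 'fy': 442.08861105066313, 'cx': 271.60484616194935, 'cy': 212.31963538592544, 'eye': array([0.2228, 0.76  , 0.7947]), 'attitude': array([[-0.9118,  0.2443, -0.3301],
       [-0.4107, -0.5521,  0.7257],
       [-0.005 ,  0.7972,  0.6037]])}
top {'fx': 505.0005506816109, 'fy': 505.0005506816109, 'cx': 279.2073291140335, 'cy': 208.3711482009792, 'eye': array([ 0.463 , -0.0725,  1.5032]), 'attitude': array([[ 0.0036,  0.9965, -0.083 ],
       [-1.    ,  0.0033, -0.0031],
       [-0.0028,  0.083 ,  0.9965]])}
t 0.1
tool_pos [ 0.2676 -0.5918  0.2308]
ee_rot [[ 0.4121 -0.9111 -0.0007]
 [-0.9111 -0.4121  0.0013]
 [-0.0015  0.0001 -1.    ]]
wrist_force [-0.2609  0.2892  0.3317]
finger_gap 0.09175338913528343
```

View pics/scene0.png

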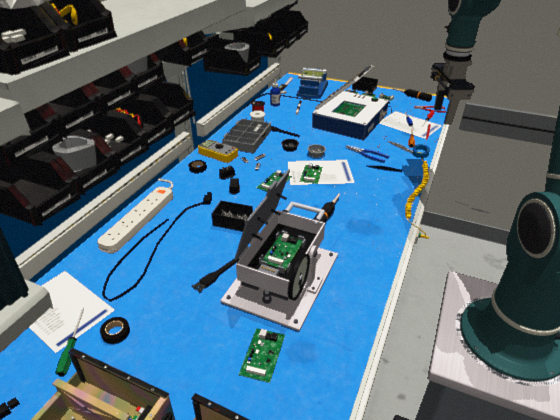

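View pics/top0.png

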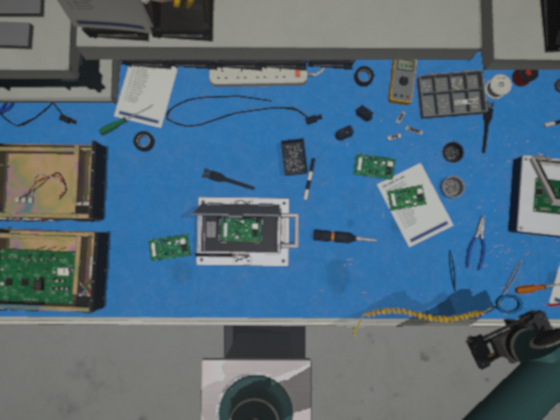

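The scene view shows the fixture at about (280,255) with the lid open. The top view shows the base plate at about (197–290, 198–266) and the grip bar at about (296,230). I'll zoom in on both.

Run:
```python
import cv2
a=cv2.imread("pics/scene0.png")[160:340,190:370]; b=cv2.imread("pics/top0.png")[180:280,180:320]
cv2.imwrite("pics/sz.png",cv2.resize(a,(720,720),interpolation=cv2.INTER_CUBIC)[:600] if 0 else cv2.resize(a,(600,600),interpolation=cv2.INTER_CUBIC))
cv2.imwrite("pics/tz.png",cv2.resize(b,(784,560),interpolation=cv2.INTER_CUBIC))
```

```text
(no output)
```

View pics/sz.png

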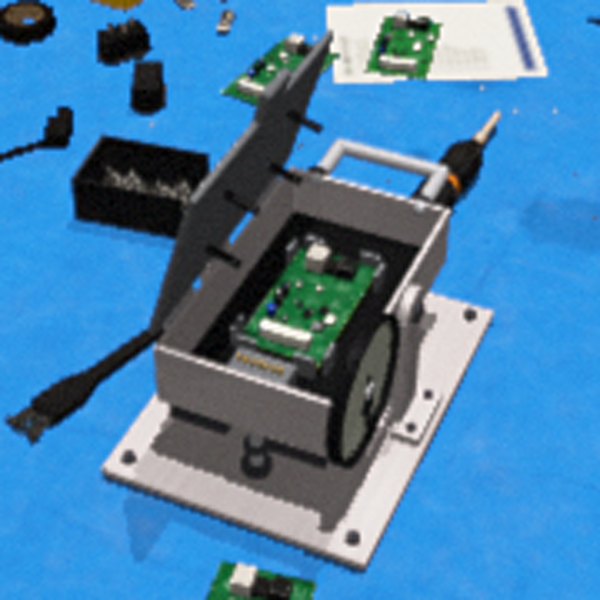

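View pics/tz.png

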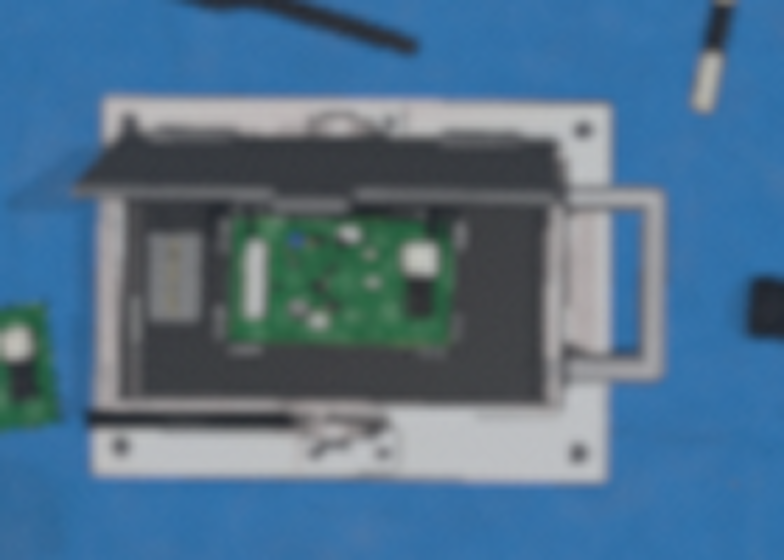

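The top zoom shows the plate corners at zoom (103,97), (610,103), (605,482) and (92,477), and the grip bar at u≈655, v≈185–380. In the scene zoom, the dial runs from about (325,465) to (395,310) and the plate's bottom corners are visible. Next I'll measure the base, bar and tab.

```bash
cat > h.py <<'E'
import numpy as np, cv2
from station import env
np.set_printoptions(precision=4,suppress=True)
C={n:env.calibration(n) for n in("scene","top")}
def ray(n,u,v):
    c=C[n]; d=np.array([(u-c["cx"])/c["fx"],-(v-c["cy"])/c["fy"],-1.]); d=np.array(c["attitude"])@d
    return np.array(c["eye"]),d/np.linalg.norm(d)
def onplane(n,u,v,p,nn):
    e,d=ray(n,u,v); return e+d*((np.array(p)-e)@nn)/(d@nn)
def onz(n,u,v,z): return onplane(n,u,v,[0,0,z],np.array([0,0,1.]))
def tri(a,b):
    (e1,d1),(e2,d2)=a,b
    A=np.stack([d1,-d2],1); t=np.linalg.lstsq(A,e2-e1,rcond=None)[0]
    p,q=e1+t[0]*d1,e2+t[1]*d2
    return (p+q)/2,np.linalg.norm(p-q)
def proj(n,P):
    c=C[n]; q=np.array(c["attitude"]).T@(np.asarray(P)-c["eye"])
    return np.array([c["cx"]+c["fx"]*q[0]/-q[2],c["cy"]-c["fy"]*q[1]/-q[2]])
tz=lambda u,v:(180+(u+.5)/5.6-.5,180+(v+.5)/5.6-.5)
sz=lambda u,v:(190+(u+.5)/(600/180)-.5,160+(v+.5)/(600/180)-.5)
E
python3 - <<'E'
from h import *
def sub(n,pts):
    g=cv2.cvtColor(cv2.imread(f"pics/{n}0.png"),cv2.COLOR_BGR2GRAY)
    p=np.array(pts,np.float32).reshape(-1,1,2).copy()
    return cv2.cornerSubPix(g,p,(3,3),(-1,-1),(3,50,.01)).reshape(-1,2)
t=[tz(*p) for p in((103,97),(610,103),(605,482),(92,477))]
ts=sub("top",t); print(np.array(t),ts)
P=np.array([onz("top",*p,.012) for p in ts]); print(P, [np.linalg.norm(P[i]-P[i-1]) for i in range(4)])
c=P.mean(0); yaw=[np.arctan2(*( (P[a]-P[b])[[0,1]]*[-1,1])) for a,b in((0,1),(3,2))]
print("top centre",c,yaw)
s=[sz(*p) for p in((103,475),(360,567),(493,312))]; ss=sub("scene",s); print(np.array(s),ss)
Q=np.array([onz("scene",*p,.012) for p in ss]); print(Q,[np.linalg.norm(Q[i]-Q[i+1]) for i in range(2)]," corresponding RL.. top:")
# BL (left rear?) 
print("c scene",(Q[0]+Q[2])/2)
for n,a in (("bar near/top",(655,190)),("bar near",(655,375)),):
    print(n,onz("top",*tz(*a),.115))
tabT=tz(312,206); tabS=sz(272,85)
print("tab",tri(ray("top",*tabT),ray("scene",*tabS)))
E
```

```text
[[197.9821 196.9107]
 [288.5179 197.9821]
 [287.625  265.6607]
 [196.0179 264.7679]] [[198.2516 197.1119]
 [288.3134 198.5466]
 [287.3933 265.3936]
 [196.392  264.2054]]
[[ 0.6199  0.1726  0.012 ]
 [ 0.6165 -0.0948  0.012 ]
 [ 0.4193 -0.0926  0.012 ]
 [ 0.4218  0.1747  0.012 ]] [np.float64(0.19814542446011082), np.float64(0.2674896244757762), np.float64(0.19723608245576188), np.float64(0.2673073096021428)]
top centre [0.5194 0.04   0.012 ] [np.float64(-0.012741476986966371), np.float64(-0.009340686584620287)]
[[220.55 302.15]
 [297.65 329.75]
 [337.55 253.25]] [[220.1914 300.1386]
 [298.5991 329.3183]
 [337.7739 252.8067]]
[[ 0.6213  0.1759  0.012 ]
 [ 0.4243  0.1793  0.012 ]
 [ 0.4207 -0.091   0.012 ]] [np.float64(0.1969819045455238), np.float64(0.27035578513476544)]  corresponding RL.. top:
c scene [0.521  0.0424 0.012 ]
bar near/top [ 0.5645 -0.1161  0.115 ]
bar near [ 0.4738 -0.1162  0.115 ]
tab (array([0.5482, 0.0397, 0.2689]), np.float64(0.0051251126949093725))
```

Base centre is about (0.520, 0.041) with yaw about −0.012, and the two views agree to 2 mm. The bar is at (0.519, −0.116, 0.115), where geometry expects (0.518, −0.114). The lid tab end is at (0.548, 0.040, 0.269), so the lid angle is about 1.29. Now the dial close-up.

Run:
```python
from h import *
f=np.mean([env.grab_frame("scene").astype(float) for _ in range(6)],0)
np.save("dial0.npy",f)
cx,cy,y0=0.520,0.0415,-0.012
R=np.array([[np.cos(y0),-np.sin(y0),0],[np.sin(y0),np.cos(y0),0],[0,0,1]]); o=np.array([cx,cy,.115])
D=o+R@[-.065-.012,.072,-.012]
print("dial face centre",D,proj("scene",D))
for n,v in(("top",[0,0,.052]),("bot",[0,0,-.052]),("L",[0,.052,0]),("R",[0,-.052,0])): print(n,proj("scene",D+R@v))
x0,y0=280,245
c=f[y0:y0+60,x0:x0+40].clip(0,255).astype(np.uint8)[:,:,::-1]
cv2.imwrite("pics/dial0.png",cv2.resize(c,None,fx=10,fy=10,interpolation=cv2.INTER_CUBIC))
```

```text
dial face centre [0.4439 0.1144 0.103 ] [302.4971 277.3399]
top [303.4193 259.7831]
bot [301.6333 293.7837]
L [293.2381 293.6861]
R [311.0587 262.2247]
```

View pics/dial0.png

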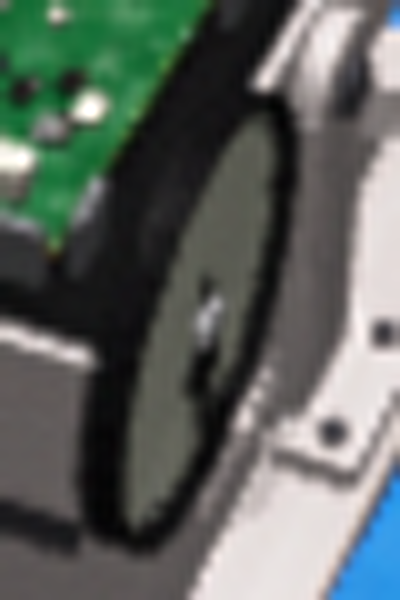

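The picture shows the dial ellipse with its hub at zoom (208,310), the needle running down to about (200,385), and the fork merged with the rim at lower right. I'll fit the face ellipse by mask and rectify the view by ray-casting onto the dial plane.

```bash
cat >> h.py <<'E'
YAW=-0.012; O=np.array([.520,.0415,.115])
RZ=np.array([[np.cos(YAW),-np.sin(YAW),0],[np.sin(YAW),np.cos(YAW),0],[0,0,1]])
def dial_rect(f,tilt=0.,depth=.077,shift=(0,0),S=5.0,half=60):
    # view of the dial as the robot sees it, S px/mm
    c,s=np.cos(tilt),np.sin(tilt); RX=np.array([[1,0,0],[0,c,-s],[0,s,c]])
    n=int(2*half*S); m=np.zeros((n,n,2),np.float32)
    a,b=np.meshgrid((np.arange(n)-n/2)/S/1e3,(n/2-np.arange(n))/S/1e3)
    L=np.stack([np.full(a.shape,-depth),.072-a,-.012+b],-1)
    W=L@(RZ@RX).T+O
    cc=C["scene"]; q=(W-cc["eye"])@np.array(cc["attitude"])
    m[...,0]=cc["cx"]+cc["fx"]*q[...,0]/-q[...,2]+shift[0]; m[...,1]=cc["cy"]-cc["fy"]*q[...,1]/-q[...,2]+shift[1]
    return cv2.remap(f.astype(np.float32),m[...,0],m[...,1],cv2.INTER_CUBIC).clip(0,255).astype(np.uint8)[:,:,::-1].copy()
E
python3 - <<'E'
from h import *
f=np.load("dial0.npy")
# black rim outer/inner? white face mask
up=cv2.resize(f[245:305,280:320].astype(np.float32),None,fx=10,fy=10,interpolation=cv2.INTER_CUBIC).clip(0,255)
g=up.mean(2); print(g[310,100:320:10].astype(int))
h=cv2.cvtColor(up.astype(np.uint8),cv2.COLOR_RGB2HSV)
m=((g>65)&(g<150)).astype(np.uint8); 
n,l,st,ce=cv2.connectedComponentsWithStats(m)
k=l[300,170]; print(st[k],k)
mm=(l==k).astype(np.uint8); cs,_=cv2.findContours(mm,cv2.RETR_EXTERNAL,cv2.CHAIN_APPROX_NONE)
c=max(cs,key=cv2.contourArea); hull=cv2.convexHull(c); e=cv2.fitEllipse(hull); print(e)
print("centre px",(e[0][0]+.5)/10-.5+280,(e[0][1]+.5)/10-.5+245)
cv2.imwrite("pics/rect0.png",dial_rect(f))
E
```

```text
[ 21  19  20  20  16  23  66  93  88  87 119 154 124  96  82  41  14  38
  80  95  94  90]
[  128   124   145   401 23922] 4
((198.89666748046875, 322.5838317871094), (85.62959289550781, 414.7832946777344), 17.056665420532227)
centre px 299.4396667480469 276.8083831787109
```

View pics/rect0.png

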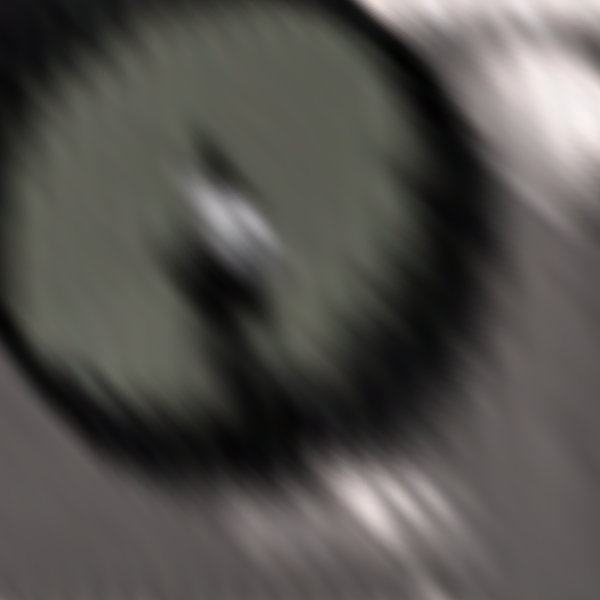

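The rectified view puts the hub at (230,220) instead of (300,300). That means the dial face is about 5 mm deeper than I assumed, because the view is very oblique. I'll correct the depth and brighten the dark tones to find the fork.

Run:
```python
from h import *
f=np.load("dial0.npy")
g=255*(np.clip(f-5,0,255)/130).clip(0,1)**.5
a=dial_rect(g,depth=.072,S=3.2,half=60)
c=g[245:305,280:320].astype(np.uint8)[:,:,::-1]
b=cv2.resize(c,(256,384),interpolation=cv2.INTER_NEAREST)
cv2.imwrite("pics/rect1.png",np.hstack([a,b]) if a.shape[0]==b.shape[0] else a)
```

```text
(no output)
```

View pics/rect1.png

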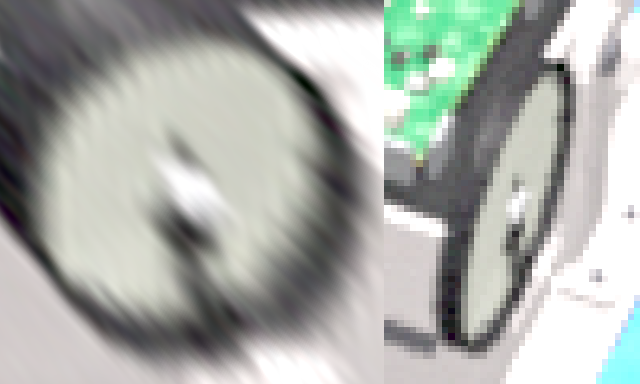

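The fork can't be separated from the dark rim in this level view. I'll resolve it by comparing views once the cradle is tipped. First the lid, so I'm adding a helper that turns a world pose into a tool-frame move.

```bash
cat >> h.py <<'E'
from scipy.spatial.transform import Rotation as Rot
def Rt(tilt=0.):  # tool down, jaws along cradle y, turned with the cradle
    c,s=np.cos(tilt),np.sin(tilt); RX=np.array([[1,0,0],[0,c,-s],[0,s,c]])
    return RZ@RX@np.array([[0,-1,0],[-1,0,0],[0,0,-1.]])
def mv(pts,tilts=None,s=None):
    s=s or env.get_state(); p,R=np.array(s["tool_pos"]),np.array(s["ee_rot"])
    for i,q in enumerate(pts):
        d=R.T@(np.array(q)-p)*1e3; r=Rot.from_matrix(R.T@Rt(0 if tilts is None else tilts[i])).as_rotvec(degrees=True)
        print(np.round(r,1).tolist(),np.round(d,1).tolist())
E
python3 - <<'E'
from h import *
p=np.array(env.get_state()["tool_pos"]); t=np.array([.62,.035,.335])
mv([p+(t-p)*k for k in (.25,.5,.75,1)])
E
```

```text
[0.0, 0.0, 25.0] [-106.6, -144.8, -25.9]
[0.0, 0.0, 25.0] [-213.2, -289.7, -51.7]
[0.0, 0.0, 25.0] [-319.7, -434.5, -77.6]
[0.0, 0.0, 25.0] [-426.3, -579.3, -103.4]
```

Call:
arm_command:
  commands:
    - [[0, 0, 4], [-10, -14, -15], 1]
    - [[0, 0, 8], [-30, -40, -40], 1]
    - [[0, 0, 12], [-52, -70, -60], 1]
    - [[0, 0, 16], [-74, -100, -80], 1]
    - [[0, 0, 20], [-96, -130, -95], 1]
    - [[0, 0, 25], [-118, -160, -103], 1]
    - [[0, 0, 25], [-140, -190, -103], 1]
    - [[0, 0, 25], [-162, -220, -103], 1]
    - [[0, 0, 25], [-184, -250, -103], 1]
    - [[0, 0, 25], [-206, -280, -103], 1]
    - [[0, 0, 25], [-228, -310, -103], 1]
    - [[0, 0, 25], [-250, -340, -103], 1]

```text
t: 1.4
tool_pos: [0.4752, -0.2226, 0.3349]
ee_rot: [[-0.012, -1.0, 0.001], [-1.0, 0.012, -0.0], [0.0, -0.001, -1.0]]
wrist_force: [-0.0, -0.3, 0.1]
finger_gap: 0.014
```

Run:
```python
from h import *
s=env.get_state(); print(s["t"],s["tool_pos"],s["ee_rot"],s["finger_gap"])
mv([[.62,.035,.335],[.60,.035,.335],[.60,.035,.285]])
```

```text
1.4 [ 0.4752 -0.2226  0.3349] [[-0.0117 -0.9999  0.0006]
 [-0.9999  0.0117 -0.0005]
 [ 0.0005 -0.0006 -1.    ]] 0.014032243387666616
[-0.0, -0.0, 0.0] [-259.3, -141.8, -0.1]
[-0.0, -0.0, 0.0] [-259.1, -121.8, -0.1]
[-0.0, -0.0, 0.0] [-259.1, -121.8, 49.9]
```

Call:
arm_command:
  commands:
    - [[0, 0, 0], [-28, -16, 0], 1]
    - [[0, 0, 0], [-58, -33, 0], 1]
    - [[0, 0, 0], [-88, -50, 0], 1]
    - [[0, 0, 0], [-118, -67, 0], 1]
    - [[0, 0, 0], [-148, -84, 0], 1]
    - [[0, 0, 0], [-178, -100, 0], 1]
    - [[0, 0, 0], [-208, -116, 0], 1]
    - [[0, 0, 0], [-234, -128, 0], 1]
    - [[0, 0, 0], [-259, -130, 0], 1]
    - [[0, 0, 0], [-259, -130, 15], 1]
    - [[0, 0, 0], [-259, -130, 35], 1]
    - [[0, 0, 0], [-259, -130, 50], 1]

```text
t: 2.4
tool_pos: [0.6074, 0.0338, 0.2834]
ee_rot: [[-0.01, -1.0, -0.001], [-1.0, 0.01, -0.0], [0.0, 0.001, -1.0]]
wrist_force: [-0.0, -0.3, -0.2]
finger_gap: 0.0003
```

Run:
```python
from h import *
s=env.get_state(); print(s["t"],s["tool_pos"],s["wrist_force"])
f=env.grab_frame("scene"); cv2.imwrite("pics/s1.png",cv2.resize(f[130:330,180:380,::-1],(600,600),interpolation=cv2.INTER_CUBIC))
f=env.grab_frame("top"); cv2.imwrite("pics/t1.png",cv2.resize(f[150:280,170:330,::-1],None,fx=4,fy=4,interpolation=cv2.INTER_CUBIC))
H=np.array([.589,.0415,.1235]);L=[]
for th in [1.25,1.1,.95,.8,.65,.5,.35,.2,.1,0,-.02]:
    c,s_=np.cos(th),np.sin(th); r=.145
    L.append(H+[-r*c+.004*s_+.010, -.007, r*s_+.004*c+.017])
print(np.array(L)); mv(L)
```

```text
2.4 [0.6074 0.0338 0.2834] [-0.0282 -0.3442 -0.1501]
[[0.5571 0.0345 0.2794]
 [0.5368 0.0345 0.2715]
 [0.5179 0.0345 0.2608]
 [0.5008 0.0345 0.2473]
 [0.486  0.0345 0.2314]
 [0.4737 0.0345 0.2135]
 [0.4642 0.0345 0.194 ]
 [0.4577 0.0345 0.1732]
 [0.4551 0.0345 0.159 ]
 [0.454  0.0345 0.1445]
 [0.4539 0.0345 0.1416]]
[0.3, -0.0, 0.0] [-1.0, 49.0, 2.7]
[0.3, -0.0, 0.0] [-0.8, 69.2, 10.7]
[0.3, -0.0, 0.0] [-0.6, 88.1, 21.5]
[0.3, -0.0, 0.0] [-0.4, 105.1, 35.1]
[0.3, -0.0, 0.0] [-0.2, 119.8, 51.0]
[0.3, -0.0, 0.0] [-0.1, 132.1, 69.0]
[0.3, -0.0, 0.0] [-0.0, 141.5, 88.6]
[0.3, -0.0, 0.0] [0.0, 147.8, 109.4]
[0.3, -0.0, 0.0] [0.1, 150.3, 123.7]
[0.3, -0.0, 0.0] [0.1, 151.4, 138.2]
[0.3, -0.0, 0.0] [0.1, 151.4, 141.1]
```

View pics/s1.png

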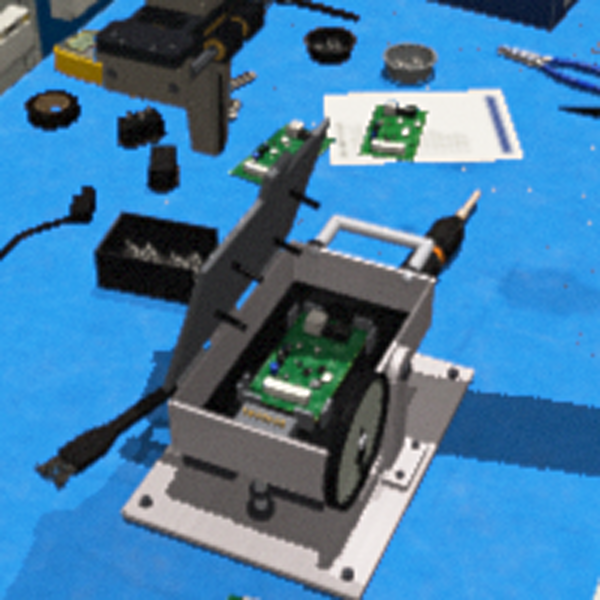

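View pics/t1.png

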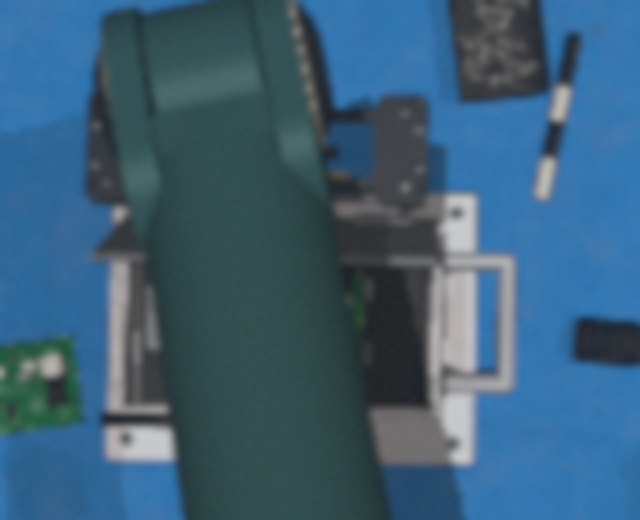

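The fingertips are behind the lid tab, with the finger at zoom (205,110). Now I'll push gently along the arc.

Call:
arm_command:
  commands:
    - [[0, 0, 0], [-1, 20, 1], 1]
    - [[0, 0, 0], [-1, 36, 2], 1]
    - [[0, 0, 0], [-1, 49, 3], 1]
    - [[0, 0, 0], [-1, 59, 6], 1]
    - [[0, 0, 0], [-1, 69, 11], 1]
    - [[0, 0, 0], [-1, 79, 16], 1]
    - [[0, 0, 0], [-1, 88, 22], 1]
    - [[0, 0, 0], [0, 97, 28], 1]
    - [[0, 0, 0], [0, 105, 35], 1]
    - [[0, 0, 0], [0, 113, 43], 1]
    - [[0, 0, 0], [0, 120, 51], 1]
    - [[0, 0, 0], [0, 120, 51], 1]

```text
t: 3.5
tool_pos: [0.4863, 0.0344, 0.2331]
ee_rot: [[-0.012, -1.0, -0.001], [-1.0, 0.012, -0.0], [0.0, 0.001, -1.0]]
wrist_force: [-0.3, 0.3, 0.4]
finger_gap: 0.0005
```

Run:
```python
from h import *
s=env.get_state(); print(s["t"],s["tool_pos"],s["wrist_force"])
f=env.grab_frame("scene"); cv2.imwrite("pics/s2.png",cv2.resize(f[130:330,180:380,::-1],(600,600),interpolation=cv2.INTER_CUBIC))
H=np.array([.589,.0415,.1235]);L=[]
for th in [.6,.5,.4,.3,.2,.15,.1,.05,0,-.02]:
    c,s_=np.cos(th),np.sin(th); r=.145
    L.append(H+[-r*c+.004*s_+.010, -.007, r*s_+.004*c+.017])
mv(L)
```

```text
3.5 [0.4863 0.0344 0.2331] [-0.2747  0.332   0.3522]
[0.0, -0.0, 0.0] [-0.1, 5.7, 8.1]
[0.0, -0.0, 0.0] [0.0, 13.6, 20.2]
[0.0, -0.0, 0.0] [0.1, 20.2, 33.1]
[0.0, -0.0, 0.0] [0.2, 25.6, 46.6]
[0.0, -0.0, 0.0] [0.2, 29.6, 60.5]
[0.0, -0.0, 0.0] [0.2, 31.0, 67.6]
[0.0, -0.0, 0.0] [0.2, 32.1, 74.8]
[0.0, -0.0, 0.0] [0.2, 32.9, 82.0]
[0.0, -0.0, 0.0] [0.2, 33.2, 89.2]
[0.0, -0.0, 0.0] [0.2, 33.3, 92.1]
```

View pics/s2.png

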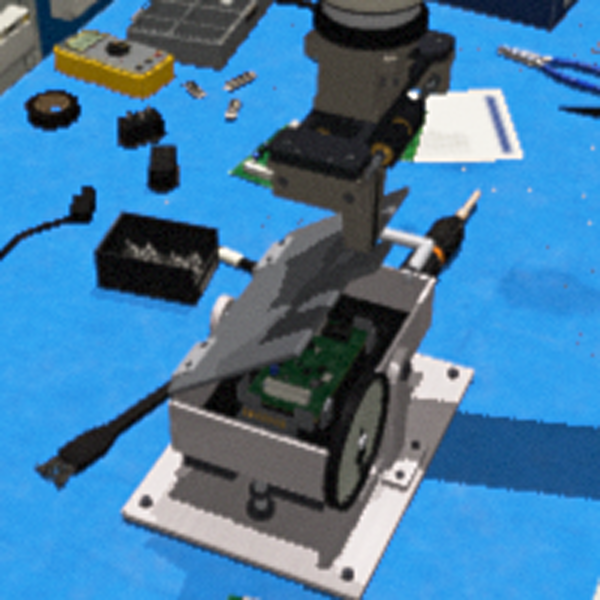

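The lid is following the fingers and is about 0.65 rad open. I'll continue down to the tray.

Call:
arm_command:
  commands:
    - [[0, 0, 0], [0, 6, 8], 1]
    - [[0, 0, 0], [0, 11, 15], 1]
    - [[0, 0, 0], [0, 15, 23], 1]
    - [[0, 0, 0], [0, 19, 31], 1]
    - [[0, 0, 0], [0, 22, 39], 1]
    - [[0, 0, 0], [0, 25, 47], 1]
    - [[0, 0, 0], [0, 28, 55], 1]
    - [[0, 0, 0], [0, 30, 63], 1]
    - [[0, 0, 0], [0, 31, 70], 1]
    - [[0, 0, 0], [0, 32, 76], 1]
    - [[0, 0, 0], [0, 33, 81], 1]
    - [[0, 0, 0], [0, 33, 85], 1]

```text
t: 4.55
tool_pos: [0.4546, 0.0348, 0.1484]
ee_rot: [[-0.012, -1.0, -0.0], [-1.0, 0.012, -0.0], [0.0, 0.0, -1.0]]
wrist_force: [-7.8, -1.8, 38.7]
finger_gap: 0.0003
```

Call:
arm_command:
  commands:
    - [[0, 0, 0], [0, 0, 2], 1]
    - [[0, 0, 0], [0, 0, 4], 1]
    - [[0, 0, 0], [0, 0, 6], 1]
    - [[0, 0, 0], [0, 0, 6], 1]

```text
t: 4.88
tool_pos: [0.4551, 0.0349, 0.1478]
ee_rot: [[-0.012, -1.0, -0.0], [-1.0, 0.012, -0.003], [0.003, 0.0, -1.0]]
wrist_force: [-18.1, -2.8, 57.5]
finger_gap: 0.0004
```

Run:
```python
from h import *
s=env.get_state(); print(s["t"],s["tool_pos"],s["wrist_force"])
f=env.grab_frame("scene"); cv2.imwrite("pics/s3.png",cv2.resize(f[160:330,200:370,::-1],(600,600),interpolation=cv2.INTER_CUBIC))
```

```text
4.8833 [0.4551 0.0349 0.1478] [-18.0707  -2.8044  57.508 ]
```

View pics/s3.png

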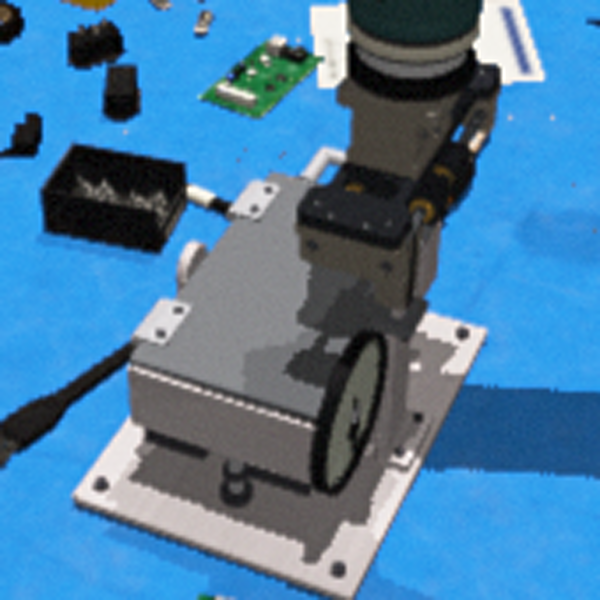

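The lid is flat on the tray. The push reached 57 N on the wrist, which is more than I wanted, because I sent the last press without reading the force first. I'm backing off now.

Call:
arm_command:
  commands:
    - [[0, 0, 0], [0, 0, -6], 1]
    - [[0, 0, 0], [0, 0, -12], 1]
    - [[0, 0, 0], [0, 0, -25], 1]
    - [[0, 0, 0], [0, 0, -45], 1]
    - [[0, 0, 0], [0, 0, -65], 1]
    - [[0, 0, 0], [0, 0, -65], 1]

```text
t: 5.43
tool_pos: [0.4569, 0.0352, 0.2105]
ee_rot: [[-0.012, -1.0, 0.006], [-1.0, 0.012, 0.0], [-0.0, -0.006, -1.0]]
wrist_force: [0.7, 0.7, 1.6]
finger_gap: 0.0004
```

Run:
```python
from h import *
s=env.get_state(); print(s["t"],s["tool_pos"],s["wrist_force"])
f=env.grab_frame("scene"); cv2.imwrite("pics/s4.png",cv2.resize(f[160:330,200:370,::-1],(600,600),interpolation=cv2.INTER_CUBIC))
bar=O+RZ@[0,-.155,0]; print("bar",bar)
mv([bar+[0,0,.10],bar+[0,0,-.002]])
```

```text
5.4333 [0.4569 0.0352 0.2105] [0.6556 0.6978 1.6442]
bar [ 0.5181 -0.1135  0.115 ]
[-0.2, 0.0, 0.0] [147.7, -64.0, -5.9]
[-0.2, 0.0, 0.0] [147.7, -63.6, 96.1]
```

View pics/s4.png

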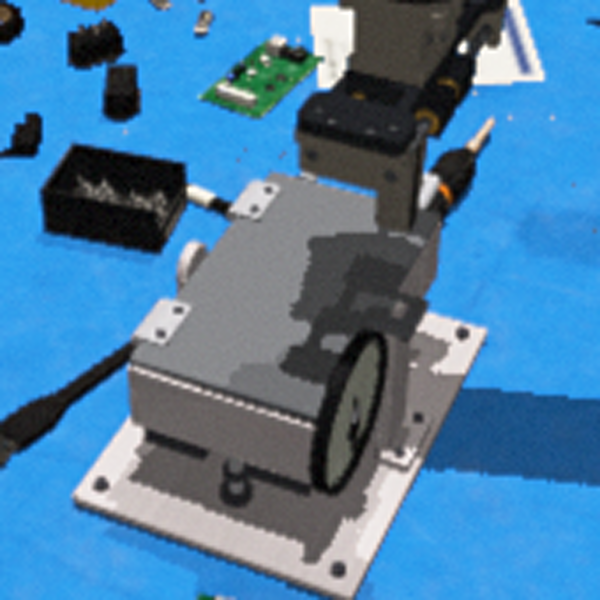

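The lid lies flat on the tray. Next I'll move over the bar and pre-open the jaws to about 32 mm so the inner finger clears the tray.

Call:
arm_command:
  commands:
    - [[0, 0, 0], [15, -7, -10], 0.3]
    - [[0, 0, 0], [40, -18, -10], 0.3]
    - [[0, 0, 0], [70, -31, -10], 0.3]
    - [[0, 0, 0], [100, -44, -10], 0.3]
    - [[0, 0, 0], [128, -56, -10], 0.3]
    - [[0, 0, 0], [149, -64, -6], 0.3]
    - [[0, 0, 0], [149, -64, 6], 0.3]
    - [[0, 0, 0], [149, -64, 22], 0.3]
    - [[0, 0, 0], [149, -64, 40], 0.3]
    - [[0, 0, 0], [149, -64, 50], 0.3]
    - [[0, 0, 0], [149, -64, 50], 0.3]

```text
t: 6.4
tool_pos: [0.5147, -0.1145, 0.1543]
ee_rot: [[-0.011, -1.0, -0.006], [-1.0, 0.011, 0.001], [-0.001, 0.006, -1.0]]
wrist_force: [-1.0, -0.9, 0.3]
finger_gap: 0.0327
```

Run:
```python
from h import *
s=env.get_state(); print(s["t"],s["tool_pos"],s["wrist_force"],s["finger_gap"])
f=env.grab_frame("scene"); cv2.imwrite("pics/s5.png",cv2.resize(f[130:330,200:400,::-1],(600,600),interpolation=cv2.INTER_CUBIC))
f=env.grab_frame("top"); cv2.imwrite("pics/t5.png",cv2.resize(f[150:280,200:360,::-1],None,fx=4,fy=4,interpolation=cv2.INTER_CUBIC))
bar=O+RZ@[0,-.156,0]
mv([bar+[0,0,-.002]])
```

```text
6.4 [ 0.5147 -0.1145  0.1543] [-0.9937 -0.9496  0.3489] 0.03267346899571342
[0.1, 0.0, 0.0] [-0.2, -1.6, 44.0]
```

View pics/s5.png

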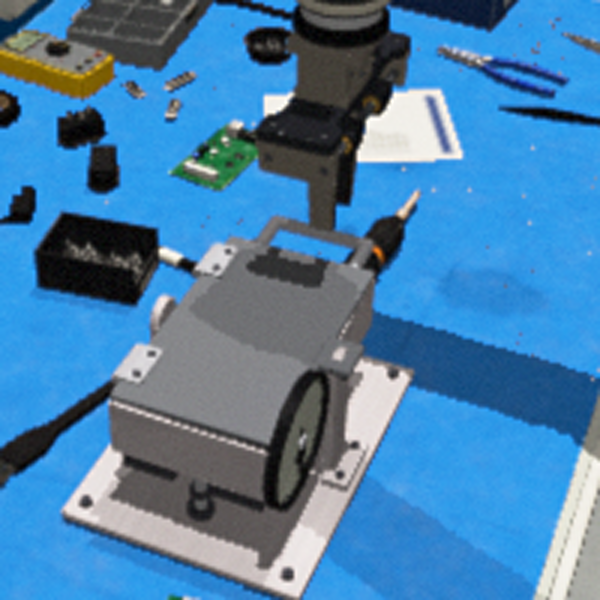

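View pics/t5.png

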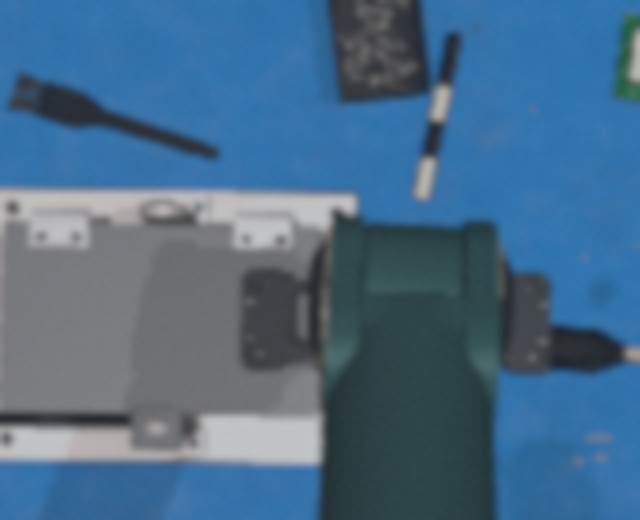

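The lid is closed and the fingers are above the bar. I'll descend and pinch.

Call:
arm_command:
  commands:
    - [[0, 0, 0], [0, -1, 10], 0.3]
    - [[0, 0, 0], [0, -1, 22], 0.3]
    - [[0, 0, 0], [0, -1, 33], 0.3]
    - [[0, 0, 0], [0, -1, 40], 0.3]
    - [[0, 0, 0], [0, -1, 42], 0.3]

```text
t: 6.92
tool_pos: [0.5172, -0.1147, 0.1143]
ee_rot: [[-0.011, -1.0, -0.002], [-1.0, 0.011, 0.0], [-0.0, 0.002, -1.0]]
wrist_force: [-0.2, 0.1, -0.2]
finger_gap: 0.0322
```

Run:
```python
from h import *
s=env.get_state(); print(s["t"],s["tool_pos"],s["wrist_force"],s["finger_gap"])
f=env.grab_frame("scene"); cv2.imwrite("pics/s6.png",cv2.resize(f[130:330,200:400,::-1],(600,600),interpolation=cv2.INTER_CUBIC))
```

```text
6.9167 [ 0.5172 -0.1147  0.1143] [-0.1942  0.1028 -0.1675] 0.03223426005611809
```

View pics/s6.png

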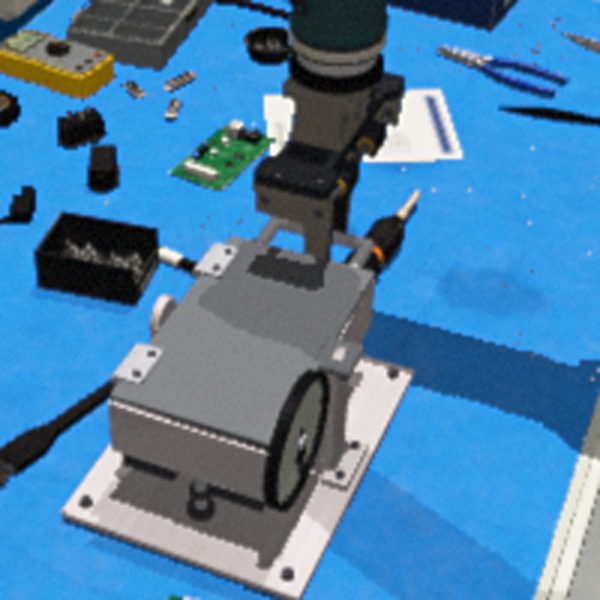

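The fingers straddle the bar with no contact force. Closing now.

Call:
arm_command:
  commands:
    - [[0, 0, 0], [0, 0, 0], 0.6]
    - [[0, 0, 0], [0, 0, 0], 0.8]
    - [[0, 0, 0], [0, 0, 0], 1]
    - [[0, 0, 0], [0, 0, 0], 1]
    - [[0, 0, 0], [0, 0, 0], 1]
    - [[0, 0, 0], [0, 0, 0], 1]

```text
t: 7.47
tool_pos: [0.5184, -0.1133, 0.1161]
ee_rot: [[-0.01, -1.0, 0.001], [-1.0, 0.01, 0.001], [-0.001, -0.001, -1.0]]
wrist_force: [-0.0, 5.3, 2.3]
finger_gap: 0.0109
```

Run:
```python
from h import *
s=env.get_state(); print(s["t"],s["tool_pos"],s["wrist_force"],s["finger_gap"])
p0=np.array(s["tool_pos"]); np.save("p0.npy",p0)
r=.155; g=.002
ts=[.03,.06,.09,.12,.15,.17]
def tcp(t): # displacement of bar + tool turn with the grasp point 2mm behind TCP
    # bar relative to axis: angle -t
    b=lambda t:RZ@np.array([0,-r*np.cos(t),-r*np.sin(t)])
    z=lambda t:Rt(t)[:,2]*g
    return p0+b(t)-b(0)+z(t)-z(0)
mv([tcp(t) for t in ts],ts)
```

```text
7.4667 [ 0.5184 -0.1133  0.1161] [-0.0324  5.307   2.2725] 0.01086429253243243
[-0.1, -1.6, 0.1] [-0.1, 0.0, 4.6]
[-0.1, -3.4, 0.1] [-0.4, 0.0, 9.3]
[-0.1, -5.1, 0.1] [-0.8, 0.0, 13.9]
[-0.1, -6.8, 0.1] [-1.3, 0.0, 18.5]
[-0.0, -8.5, 0.1] [-2.0, 0.0, 23.1]
[-0.0, -9.7, 0.1] [-2.5, 0.0, 26.2]
```

I've got the bar: the gap is 10.9 mm and the bar sits at y=−0.113 as computed. Now I'll tip along the arc to 0.17.

Call:
arm_command:
  commands:
    - [[0, -0.9, 0], [0, 0, 2.3], 1]
    - [[0, -1.7, 0], [-0.1, 0, 4.6], 1]
    - [[0, -2.6, 0], [-0.2, 0, 7], 1]
    - [[0, -3.4, 0], [-0.4, 0, 9.3], 1]
    - [[0, -4.3, 0], [-0.6, 0, 11.6], 1]
    - [[0, -5.1, 0], [-0.8, 0, 13.9], 1]
    - [[0, -6, 0], [-1, 0, 16.2], 1]
    - [[0, -6.9, 0], [-1.3, 0, 18.5], 1]
    - [[0, -7.7, 0], [-1.7, 0, 20.8], 1]
    - [[0, -8.6, 0], [-2, 0, 23.1], 1]
    - [[0, -9.7, 0], [-2.5, 0, 26.2], 1]
    - [[0, -9.7, 0], [-2.5, 0, 26.2], 1]

```text
t: 8.47
tool_pos: [0.5184, -0.1112, 0.0894]
ee_rot: [[-0.012, -1.0, 0.003], [-0.985, 0.012, 0.172], [-0.172, -0.0, -0.985]]
wrist_force: [0.4, 5.7, 4.6]
finger_gap: 0.0109
```

```bash
cat >> h.py <<'E'
def report(name):
    s=env.get_state(); p=np.array(s["tool_pos"])
    g=p-np.array(s["ee_rot"])[:,2]*.002
    print("t",s["t"],p,"F",s["wrist_force"],"gap",s["finger_gap"])
    p0=np.load("p0.npy"); dz=g[2]-(p0[2]+.002)
    print("tilt by dz",np.arcsin(-dz/.155)," tool tilt",np.arctan2(s["ee_rot"][1][2],-s["ee_rot"][2][2]))
    f=np.mean([env.grab_frame("scene").astype(float) for _ in range(4)],0); np.save(name+".npy",f)
    cv2.imwrite(f"pics/{name}.png",cv2.resize(f[130:330,200:400,::-1].astype(np.uint8),(600,600),interpolation=cv2.INTER_CUBIC))
    c=f[240:310,275:325]; c=255*(np.clip(c-5,0,255)/150).clip(0,1)**.6
    cv2.imwrite(f"pics/{name}d.png",cv2.resize(c[:,:,::-1].astype(np.float32).clip(0,255).astype(np.uint8),None,fx=8,fy=8,interpolation=cv2.INTER_CUBIC))
E
python3 -c "
from h import *
report('a17')"
```

```text
t 8.4667 [ 0.5184 -0.1112  0.0894] F [0.3523 5.7401 4.6323] gap 0.010946260043986135
tilt by dz 0.17322204950766742  tool tilt 0.1729741227425249
```

View pics/a17.png

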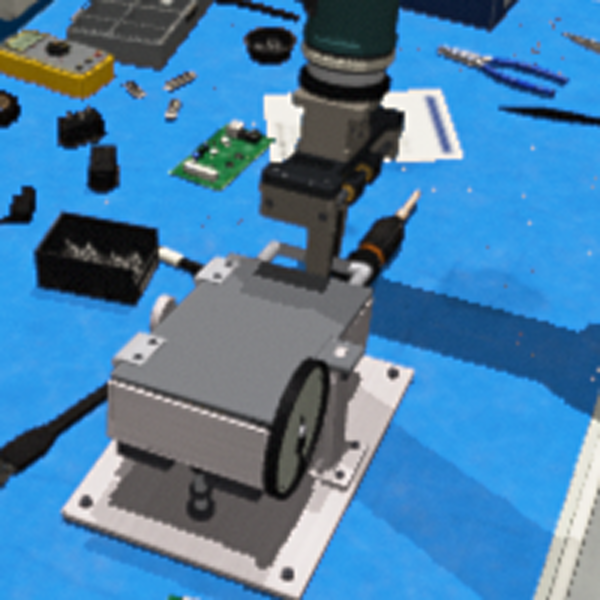

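View pics/a17d.png

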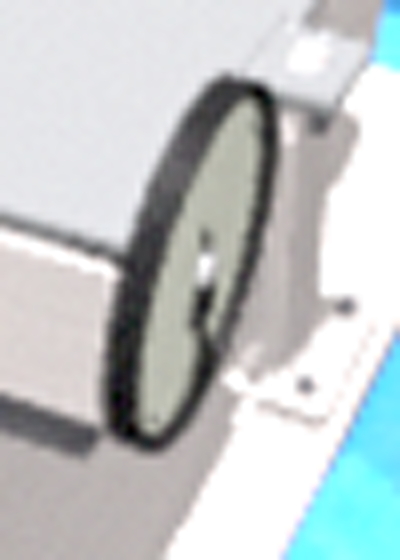

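Tilt is about 0.173 with the lid flat. In the dial crop the hub is at (205,260) and the needle runs down to about (210,350) at the rim. I'll tip on to about 0.26.

```bash
cat >> h.py <<'E'
def tcp(t,p0=None,r=.155,g=.002):
    p0=np.load("p0.npy")
    b=lambda t:RZ@np.array([0,-r*np.cos(t),-r*np.sin(t)])
    z=lambda t:Rt(t)[:,2]*g
    return p0+b(t)-b(0)+z(t)-z(0)
def arc(ts): mv([tcp(t) for t in ts],ts)
E
python3 -c "
from h import *
arc([.20,.23,.26])"
```

```text
[-0.0, -1.6, 0.0] [-0.7, -0.0, 4.7]
[-0.0, -3.4, 0.0] [-0.9, 0.0, 9.3]
[-0.0, -5.1, 0.0] [-1.3, 0.0, 13.9]
```

Call:
arm_command:
  commands:
    - [[0, -0.8, 0], [0, 0, 2.3], 1]
    - [[0, -1.7, 0], [-0.1, 0, 4.6], 1]
    - [[0, -2.6, 0], [-0.2, 0, 7], 1]
    - [[0, -3.4, 0], [-0.4, 0, 9.3], 1]
    - [[0, -4.3, 0], [-0.6, 0, 11.6], 1]
    - [[0, -5.1, 0], [-0.8, 0, 13.9], 1]
    - [[0, -5.1, 0], [-0.8, 0, 13.9], 1]
    - [[0, -5.1, 0], [-0.8, 0, 13.9], 1]
    - [[0, -5.1, 0], [-0.8, 0, 13.9], 1]
    - [[0, -5.1, 0], [-0.8, 0, 13.9], 1]
    - [[0, -5.1, 0], [-0.8, 0, 13.9], 1]
    - [[0, -5.1, 0], [-0.8, 0, 13.9], 1]

```text
t: 9.67
tool_pos: [0.5184, -0.1084, 0.0761]
ee_rot: [[-0.011, -1.0, 0.004], [-0.966, 0.012, 0.258], [-0.258, -0.001, -0.966]]
wrist_force: [1.0, 6.2, 5.4]
finger_gap: 0.0112
```

```bash
python3 -c "
from h import *
report('a26')"
```

```text
t 9.6667 [ 0.5184 -0.1084  0.0761] F [1.003  6.2286 5.4326] gap 0.011231627040772135
tilt by dz 0.2611325279641063  tool tilt 0.26058855858472607
```

View pics/a26d.png

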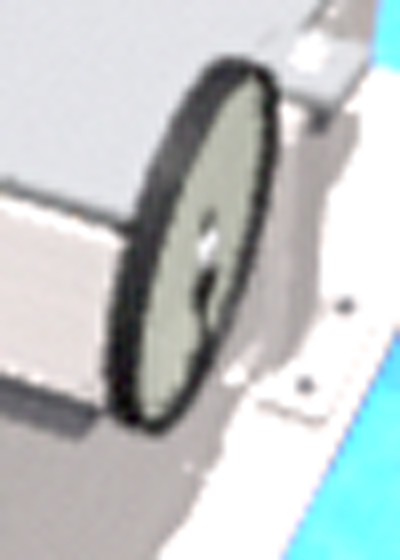

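In the crop the needle runs from (205,245) to (205,345), with dark bumps along the lower-right inner rim. I'll rectify all the tilts side by side in the world-vertical frame.

```bash
cat >> h.py <<'E'
def rectw(f,tilt,depth=.0725,S=6.,half=55,off=(0,0)):
    # dial plane, axes world-horizontal/vertical, centred on the tipped dial centre (off: mm right/up)
    c,s=np.cos(tilt),np.sin(tilt); RX=np.array([[1,0,0],[0,c,-s],[0,s,c]])
    D=O+RZ@RX@np.array([-depth,.072,-.012])
    n=int(2*half*S); a,b=np.meshgrid((np.arange(n)-n/2)/S+off[0],(n/2-np.arange(n))/S+off[1])
    W=D+(np.stack([0*a,-a,b],-1)/1e3)@RZ.T
    cc=C["scene"]; q=(W-cc["eye"])@np.array(cc["attitude"])
    u=cc["cx"]+cc["fx"]*q[...,0]/-q[...,2]; v=cc["cy"]-cc["fy"]*q[...,1]/-q[...,2]
    return cv2.remap(f.astype(np.float32),u.astype(np.float32),v.astype(np.float32),cv2.INTER_LINEAR)
def bright(f): return 255*(np.clip(f-5,0,255)/130).clip(0,1)**.6
E
cat > sh.py <<'E'
from h import *
import sys
out=[]
for a in sys.argv[2:]:
    n,t=a.split(","); r=rectw(bright(np.load(n+".npy")),float(t),S=3.6)
    r=r[:,:,::-1].clip(0,255).astype(np.uint8).copy(); c=r.shape[0]//2
    cv2.circle(r,(c,c),int(40*3.6),(0,0,255),1); cv2.circle(r,(c,c),int(52*3.6),(255,0,0),1); cv2.line(r,(c,c),(c,c+170),(0,255,0),1)
    out.append(r)
if len(out)>2: out=[cv2.resize(o,(264,264)) for o in out]
cv2.imwrite(sys.argv[1],np.hstack(out))
E
python3 sh.py pics/cmp1.png a17,.173 a26,.261
```

```text
(no output)
```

View pics/cmp1.png

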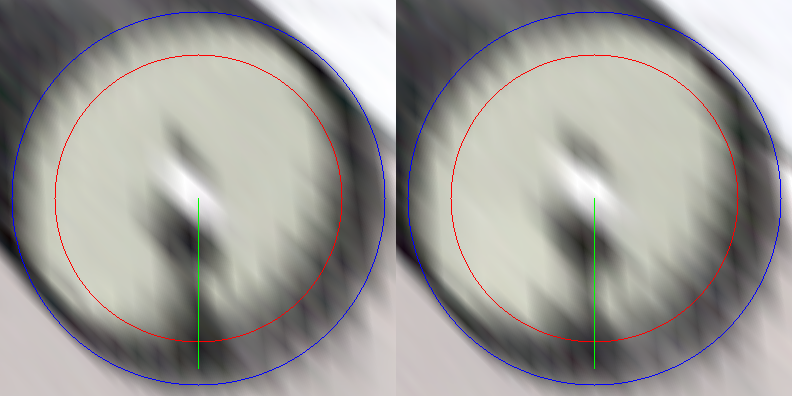

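The rectification now lines up, with the dial on its 52 mm circle and the needle along the vertical. At 0.261 a dark bump appears left of the needle at (540,310), which suggests the fork is already passed. I'll view raw-pixel crops of the dial bottom at all three tilts, with the predicted needle-tip and notch pixels.

```bash
cat > sh2.py <<'E'
from h import *
import sys
def dialpt(phi,rho,tilt,depth=.0725):
    # phi: world angle right of straight below
    c,s=np.cos(tilt),np.sin(tilt); RX=np.array([[1,0,0],[0,c,-s],[0,s,c]])
    D=O+RZ@RX@np.array([-depth,.072,-.012])
    return proj("scene",D+RZ@np.array([0,-rho*np.sin(phi),-rho*np.cos(phi)]))
if __name__=="__main__":
    out=[]
    for a in sys.argv[2:]:
        n,t=a.split(","); t=float(t); f=bright(np.load(n+".npy"))
        h=dialpt(0,0,t); x0,y0=int(h[0])-8,int(h[1])-4
        cr=f[y0:y0+22,x0:x0+17].clip(0,255).astype(np.uint8)[:,:,::-1]
        out.append(cv2.resize(cr,None,fx=15,fy=15,interpolation=cv2.INTER_NEAREST)); out.append(np.zeros((330,8,3),np.uint8))
        print(n,(x0,y0),"hub",h,"tip",dialpt(0,.04,t),"mark .17..36",[dialpt(m-t,.04,t).round(1).tolist() for m in(.17,.2,.25,.3,.36)])
    cv2.imwrite(sys.argv[1],np.hstack(out))
E
python3 sh2.py pics/raw1.png dial0,0 a17,.173 a26,.261
```

```text
dial0 (292, 272) hub [300.5699 276.717 ] tip [299.9489 289.4549] mark .17..36 [[301.1, 287.2], [301.3, 286.8], [301.6, 286.1], [302.0, 285.3], [302.3, 284.4]]
a17 (292, 268) hub [300.5996 272.8777] tip [299.9725 285.8188] mark .17..36 [[300.0, 285.9], [300.2, 285.5], [300.5, 284.9], [300.8, 284.2], [301.2, 283.4]]
a26 (292, 266) hub [300.7611 270.6417] tip [300.1277 283.6867] mark .17..36 [[299.5, 284.7], [299.7, 284.4], [300.1, 283.8], [300.4, 283.2], [300.8, 282.4]]
```

View pics/raw1.png

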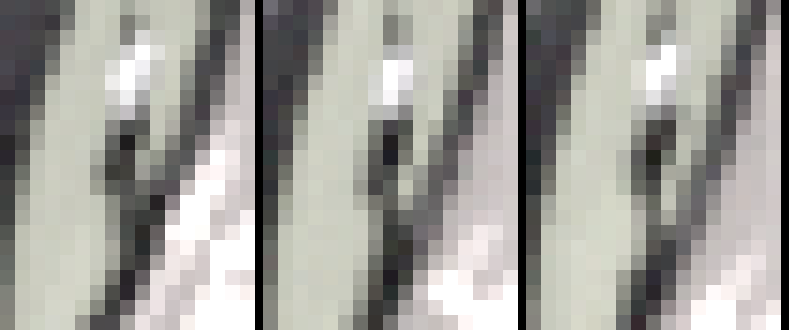

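The darkest pixels are the fork against the rim. They shift down-left as tilt grows, but one frame alone is ambiguous at this resolution. I'll sample more tilts: the needle stays fixed in the world frame while the fork shifts linearly with tilt.

Call:
arm_command:
  commands:
    - [[0, -0.6, 0], [0, 0, 1.5], 1]
    - [[0, -1.1, 0], [-0.1, 0, 3.1], 1]
    - [[0, -1.7, 0], [-0.1, 0, 4.6], 1]
    - [[0, -2.3, 0], [-0.2, 0, 6.2], 1]
    - [[0, -2.3, 0], [-0.2, 0, 6.2], 1]
    - [[0, -2.3, 0], [-0.2, 0, 6.2], 1]
    - [[0, -2.3, 0], [-0.2, 0, 6.2], 1]
    - [[0, -2.3, 0], [-0.2, 0, 6.2], 1]
    - [[0, -2.3, 0], [-0.2, 0, 6.2], 1]
    - [[0, -2.3, 0], [-0.2, 0, 6.2], 1]

```text
t: 10.7
tool_pos: [0.5184, -0.1068, 0.0702]
ee_rot: [[-0.011, -1.0, 0.004], [-0.955, 0.012, 0.296], [-0.296, -0.001, -0.955]]
wrist_force: [0.8, 6.1, 6.2]
finger_gap: 0.0108
```

```bash
python3 -c "
from h import *
report('a30')"
```

```text
t 10.7 [ 0.5184 -0.1068  0.0702] F [0.8371 6.1458 6.1739] gap 0.01076683072654167
tilt by dz 0.3009925236068914  tool tilt 0.3006634384971957
```

Call:
arm_command:
  commands:
    - [[0, -0.6, 0], [0, 0, 1.5], 1]
    - [[0, -1.1, 0], [-0.1, 0, 3.1], 1]
    - [[0, -1.7, 0], [-0.1, 0, 4.6], 1]
    - [[0, -2.3, 0], [-0.2, 0, 6.2], 1]
    - [[0, -2.3, 0], [-0.2, 0, 6.2], 1]
    - [[0, -2.3, 0], [-0.2, 0, 6.2], 1]
    - [[0, -2.3, 0], [-0.2, 0, 6.2], 1]
    - [[0, -2.3, 0], [-0.2, 0, 6.2], 1]
    - [[0, -2.3, 0], [-0.2, 0, 6.2], 1]
    - [[0, -2.3, 0], [-0.2, 0, 6.2], 1]

```text
t: 11.73
tool_pos: [0.5184, -0.1048, 0.0644]
ee_rot: [[-0.011, -1.0, 0.005], [-0.942, 0.012, 0.334], [-0.334, -0.001, -0.942]]
wrist_force: [1.2, 4.3, 7.2]
finger_gap: 0.0112
```

```bash
python3 -c "
from h import *
report('a34')"
python3 sh2.py pics/raw2.png a17,.173 a30,.30 a34,.34;python3 sh.py pics/cmp2.png a26,.261 a34,.34
```

```text
t 11.7333 [ 0.5184 -0.1048  0.0644] F [1.1863 4.3362 7.1849] gap 0.011234681296725066
tilt by dz 0.34072262822506766  tool tilt 0.3407743623516194
a17 (292, 268) hub [300.5996 272.8777] tip [299.9725 285.8188] mark .17..36 [[300.0, 285.9], [300.2, 285.5], [300.5, 284.9], [300.8, 284.2], [301.2, 283.4]]
a30 (292, 265) hub [300.8643 269.5961] tip [300.2274 282.6868] mark .17..36 [[299.3, 284.2], [299.5, 283.8], [299.9, 283.3], [300.2, 282.7], [300.6, 281.9]]
a34 (292, 264) hub [300.9902 268.4913] tip [300.3491 281.6286] mark .17..36 [[299.2, 283.5], [299.4, 283.2], [299.7, 282.7], [300.1, 282.1], [300.5, 281.4]]
```

View pics/raw2.png

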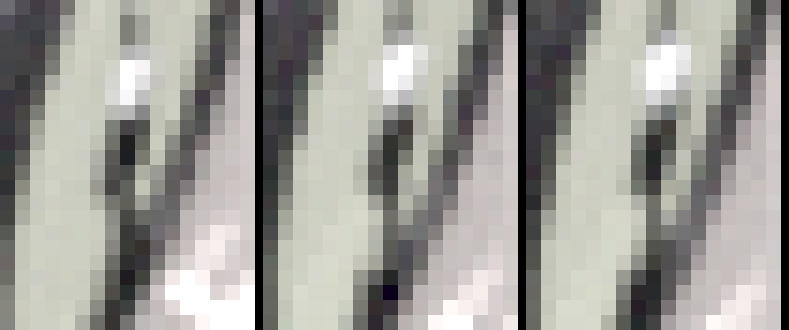

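View pics/cmp2.png

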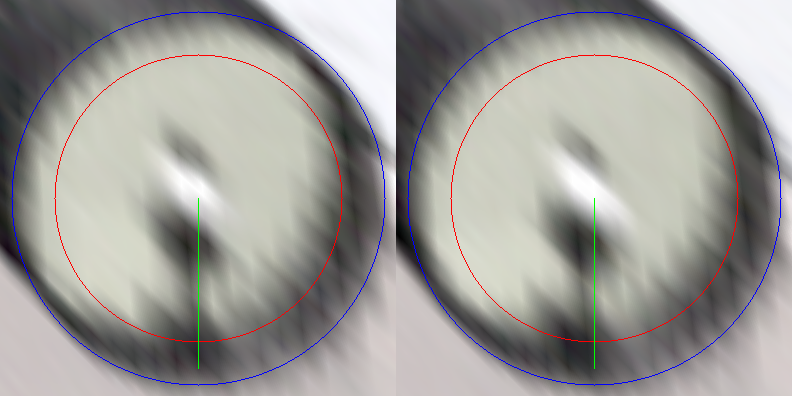

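Now a kymograph: darkness against the across-view coordinate (which parallax doesn't affect), for each tilt.

```bash
cat > kym.py <<'E'
from h import *
import sys
# in-plane view direction d (right,up) and perpendicular e (invariant to depth)
def prof(n,t,lo=-1,hi=1):
    f=np.load(n+".npy").mean(2)
    c,s=np.cos(t),np.sin(t); RX=np.array([[1,0,0],[0,c,-s],[0,s,c]])
    D=O+RZ@RX@np.array([-.0725,.072,-.012])
    v=RZ.T@(D-C["scene"]["eye"]); d=np.array([-v[1],v[2]]); d/=np.linalg.norm(d); e=np.array([-d[1],d[0]])
    w=np.arange(-46,-5,1.0); k=np.arange(-45,45,1.0)
    Wg,K=np.meshgrid(w,k,indexing="ij")
    A=Wg*e[0]+K*d[0]; B=Wg*e[1]+K*d[1]
    P=D+(np.stack([0*A,-A,B],-1)/1e3)@RZ.T
    q=(P-C["scene"]["eye"])@np.array(C["scene"]["attitude"]); cc=C["scene"]
    u=cc["cx"]+cc["fx"]*q[...,0]/-q[...,2]; vv=cc["cy"]-cc["fy"]*q[...,1]/-q[...,2]
    I=cv2.remap(f.astype(np.float32),u.astype(np.float32),vv.astype(np.float32),cv2.INTER_LINEAR)
    # face-right boundary chord of r=46 circle
    r2=np.sqrt(np.maximum(46**2-w**2,0))
    M=(K<r2[:,None]+0)&(K>r2[:,None]-26)
    return w,(I*M).sum(1)/M.sum(1),e,d,I
if __name__=="__main__":
    L=[("dial0",0.),("a17",.173),("a26",.261),("a30",.301),("a34",.341)]
    R=[prof(*l) for l in L]; print("e",R[0][2],"d",R[0][3])
    print("    w ",*[l[1] for l in L])
    for i,w in enumerate(R[0][0]): print("%6.1f"%w,*["%6.1f"%r[1][i] for r in R])
    print("needle tip w",40*-R[0][2][1])
    for m in(.17,.2,.25,.3,.36): print(m,[round(float(40*(np.sin(m-t)*R[0][2][0]-np.cos(m-t)*R[0][2][1])),1) for _,t in L])
E
python3 kym.py
```

```text
e [0.7325 0.6808] d [ 0.6808 -0.7325]
    w  0.0 0.173 0.261 0.301 0.341
 -46.0   38.0   42.3   47.3   42.2   39.6
 -45.0   50.2   62.7   62.3   60.0   54.7
 -44.0   55.6   59.7   55.5   61.6   62.7
 -43.0   56.6   59.8   50.4   59.9   64.9
 -42.0   53.0   62.9   52.7   57.7   60.9
 -41.0   48.5   63.9   55.2   56.9   57.4
 -40.0   51.7   62.2   53.5   56.2   55.3
 -39.0   57.1   58.9   52.9   59.3   54.5
 -38.0   58.6   59.2   55.0   62.5   53.6
 -37.0   54.5   55.3   55.7   56.9   47.9
 -36.0   52.3   55.0   58.2   53.1   44.8
 -35.0   53.3   53.3   54.5   48.9   41.9
 -34.0   55.4   51.7   50.4   44.9   38.2
 -33.0   51.6   46.8   42.3   36.2   29.8
 -32.0   49.9   43.5   37.4   30.5   26.1
 -31.0   49.4   43.4   35.5   28.2   26.0
 -30.0   47.3   39.1   32.1   27.7   25.9
 -29.0   45.7   34.7   30.2   29.2   27.1
 -28.0   44.6   30.8   32.3   34.5   30.4
 -27.0   44.6   28.1   34.1   39.2   32.5
 -26.0   43.6   27.9   35.5   40.5   33.8
 -25.0   38.6   26.2   34.8   38.1   33.1
 -24.0   33.4   24.9   33.5   35.4   32.9
 -23.0   29.1   24.0   33.7   36.8   37.2
 -22.0   24.8   23.
[... 230 characters left out ...]
.9
 -16.0   26.4   48.2   54.7   56.8   55.3
 -15.0   29.9   53.3   53.1   58.6   53.9
 -14.0   34.6   54.6   52.3   59.9   53.1
 -13.0   40.5   51.7   51.6   58.8   52.8
 -12.0   43.4   49.6   50.7   56.0   52.7
 -11.0   44.8   49.3   51.4   54.0   53.2
 -10.0   45.0   52.2   52.9   52.9   52.3
  -9.0   46.9   54.4   55.0   53.5   51.4
  -8.0   51.2   55.2   57.8   55.4   51.4
  -7.0   54.0   54.8   56.5   55.6   52.3
  -6.0   57.6   55.2   53.4   55.8   53.2
needle tip w -27.231291055952326
0.17 [-21.9, -27.3, -29.8, -30.8, -31.8]
0.2 [-20.9, -26.4, -29.0, -30.0, -31.1]
0.25 [-19.1, -24.9, -27.6, -28.7, -29.8]
0.3 [-17.4, -23.3, -26.1, -27.3, -28.4]
0.36 [-15.2, -21.3, -24.2, -25.5, -26.7]
```

The dark lump moves with tilt. It is centred at w≈−19.3 at level and about −27.5 at 0.26, which points to a marker near 0.25–0.29. Looking at the 2D (w, along-view) maps to separate the needle from the prongs.

```bash
cat > map.py <<'E'
from kym import *
L=[("dial0",0.),("a17",.173),("a26",.261),("a30",.301),("a34",.341)]
out=[]
for n,t in L:
    w,p,e,d,I=prof(n,t)
    g=(255*(np.clip(I-5,0,255)/130).clip(0,1)**.6).astype(np.uint8)  # rows w, cols K
    im=cv2.resize(g.T,(41*10,90*2-0),interpolation=cv2.INTER_CUBIC)  # cols w, rows K
    im=cv2.cvtColor(im,cv2.COLOR_GRAY2BGR)
    X=lambda ww:int((ww+46+.5)*10); Y=lambda k:int((k+45+.5)*2)
    cv2.line(im,(X(-27.2),0),(X(-27.2),180),(0,255,0),1)
    for m,c in((.2,(255,0,0)),(.25,(0,0,255)),(.3,(0,200,255))):
        a=m-t; cv2.circle(im,(X(40*(np.sin(a)*e[0]-np.cos(a)*e[1])),Y(40*(np.sin(a)*d[0]-np.cos(a)*d[1]))),2,c,-1)
    cv2.putText(im,str(t),(5,15),0,.5,(255,0,255),1)
    out.append(im[60:])
a=np.vstack(out[:5]); cv2.imwrite("pics/map.png",cv2.resize(a,(800,600),interpolation=cv2.INTER_LINEAR))
E
python3 map.py
```

```text
(no output)
```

View pics/map.png

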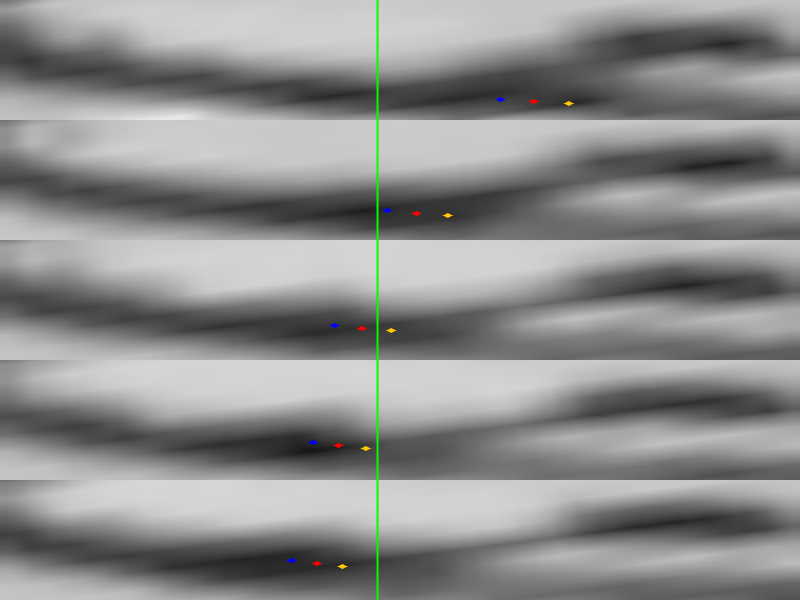

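The needle shows as a diagonal band ending at the green line. The fork shadow moves from right of the line (level) to left of it (0.30, 0.34). I'll subtract the common background, which removes the needle and rim, to isolate the fork.

```bash
cat > map2.py <<'E'
from kym import *
L=[("dial0",0.),("a17",.173),("a26",.261),("a30",.301),("a34",.341)]
R=[prof(*l) for l in L]; w,_,e,d,_=R[0]; k=np.arange(-45,45,1.)
S=np.stack([cv2.GaussianBlur(r[4],(0,0),1) for r in R]); B=np.sort(S,0)[-2]
out=[]
for i,(n,t) in enumerate(L):
    Df=(B-S[i]).clip(0,None); Df[:, (k<12)|(k>44)]=0
    col=Df.sum(1); col[(w<-38)|(w>-9)]=0
    pk=col.max(); big=col>.5*pk; 
    print(t,"half-height range",w[big].min(),w[big].max(),"centroid",(col*w)[big].sum()/col[big].sum(),"col",np.round(col[8:38]/10).astype(int))
    im=cv2.cvtColor((255-Df*4).clip(0,255).astype(np.uint8).T,cv2.COLOR_GRAY2BGR)
    im=cv2.resize(im[45:],(800,120),interpolation=cv2.INTER_LINEAR)
    X=lambda ww:int((ww+46+.5)*800/41); Y=lambda kk:int((kk+.5)*120/45)
    cv2.line(im,(X(-27.2),0),(X(-27.2),180),(0,255,0),1)
    for m,c in((.2,(255,0,0)),(.25,(0,0,255)),(.3,(0,200,255))):
        a=m-t; cv2.circle(im,(X(40*(np.sin(a)*e[0]-np.cos(a)*e[1])),Y(40*(np.sin(a)*d[0]-np.cos(a)*d[1]))),3,c,-1)
    out.append(im)
cv2.imwrite("pics/map2.png",np.vstack(out))
E
python3 map2.py
```

```text
0.0 half-height range -21.0 -13.0 centroid -17.072740349096744 col [ 2  4  2  0  0  0  0  0  1  2  4  6  7 10 15 26 39 52 64 73 80 82 79 71
 61 45 30 24 22 18]
0.173 half-height range -27.0 -17.0 centroid -21.662505760553277 col [ 5  5  3  2  2  1  1  1  3  7 15 28 34 34 37 41 44 48 50 49 44 33 21 10
  8  8  8 10  8  6]
0.261 half-height range -33.0 -22.0 centroid -28.71274708952094 col [ 2  2  2  4  9 13 16 18 18 13  8 11 11  8  8 10 11  8  4  2  2  3  4  6
  8  8  6  7  7  6]
0.301 half-height range -35.0 -30.0 centroid -32.315104600407125 col [ 4  7 11 16 22 25 28 28 22 11  1  1  1  1  1  1  0  0  0  3  3  3  3  1
  0  1  1  1  3  3]
0.341 half-height range -38.0 -30.0 centroid -33.772444614334745 col [21 30 33 37 41 41 40 36 29 20 15 17 17 13  8  5  2  3  2  1  0  1  2  3
  5  5  2  3  5  7]
```

View pics/map2.png

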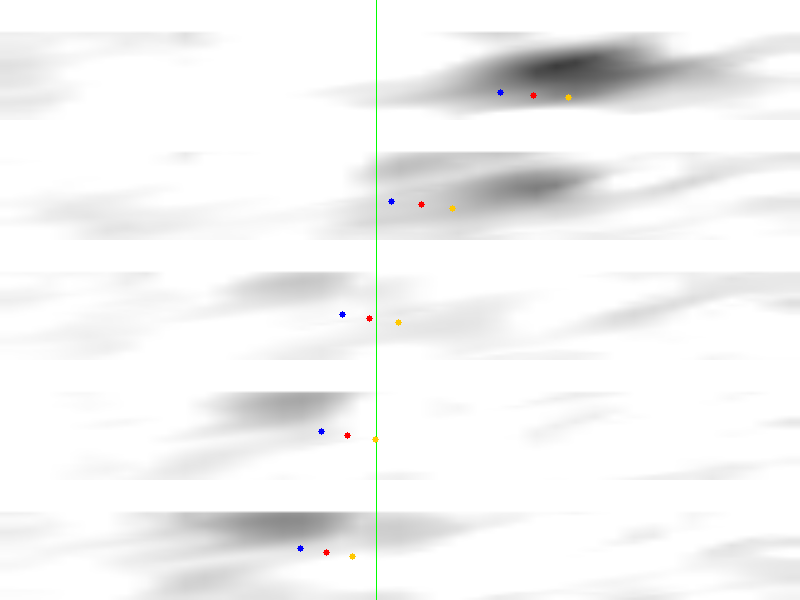

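Using edges only, the estimates put m around 0.25–0.29. A clean background needs a view where the fork is far to the other side, so I'll tip briefly to about 0.395 (inside the 0.42 limit) and then come back.

Call:
arm_command:
  commands:
    - [[0, -0.6, 0], [0, 0, 1.5], 1]
    - [[0, -1.1, 0], [-0.1, 0, 3.1], 1]
    - [[0, -1.7, 0], [-0.1, 0, 4.6], 1]
    - [[0, -2.3, 0], [-0.2, 0, 6.2], 1]
    - [[0, -2.8, 0], [-0.2, 0, 7.7], 1]
    - [[0, -3.1, 0], [-0.3, 0, 8.5], 1]
    - [[0, -3.1, 0], [-0.3, 0, 8.5], 1]
    - [[0, -3.1, 0], [-0.3, 0, 8.5], 1]
    - [[0, -3.1, 0], [-0.3, 0, 8.5], 1]
    - [[0, -3.1, 0], [-0.3, 0, 8.5], 1]
    - [[0, -3.1, 0], [-0.3, 0, 8.5], 1]
    - [[0, -3.1, 0], [-0.3, 0, 8.5], 1]

```text
t: 12.93
tool_pos: [0.5185, -0.1019, 0.0565]
ee_rot: [[-0.011, -1.0, 0.005], [-0.923, 0.012, 0.385], [-0.385, -0.001, -0.923]]
wrist_force: [0.9, 3.8, 6.3]
finger_gap: 0.011
```

```bash
python3 -c "
from h import *
report('a39')
arc([.34,.28,.22])"
```

```text
t 12.9333 [ 0.5185 -0.1019  0.0565] F [0.9137 3.7957 6.2723] gap 0.010998198863791579
tilt by dz 0.3954252895550888  tool tilt 0.39480094540741295
[-0.0, 3.1, 0.0] [-1.3, -0.0, -8.1]
[-0.0, 6.6, 0.0] [-2.0, -0.0, -17.4]
[-0.0, 10.0, 0.0] [-3.2, -0.0, -26.6]
```

Call:
arm_command:
  commands:
    - [[0, 1, 0], [0, 0, -2.7], 1]
    - [[0, 2.5, 0], [-0.2, 0, -6.7], 1]
    - [[0, 4, 0], [-0.4, 0, -10.7], 1]
    - [[0, 5.5, 0], [-0.7, 0, -14.7], 1]
    - [[0, 7, 0], [-1.2, 0, -18.7], 1]
    - [[0, 8.5, 0], [-1.7, 0, -22.7], 1]
    - [[0, 10, 0], [-2.3, 0, -26.7], 1]
    - [[0, 10, 0], [-2.3, 0, -26.7], 1]
    - [[0, 10, 0], [-2.3, 0, -26.7], 1]
    - [[0, 10, 0], [-2.3, 0, -26.7], 1]
    - [[0, 10, 0], [-2.3, 0, -26.7], 1]
    - [[0, 10, 0], [-2.3, 0, -26.7], 1]

```text
t: 14.13
tool_pos: [0.5184, -0.1098, 0.0819]
ee_rot: [[-0.011, -1.0, 0.003], [-0.976, 0.012, 0.218], [-0.218, -0.001, -0.976]]
wrist_force: [0.5, 5.4, 5.0]
finger_gap: 0.011
```

```bash
python3 -c "
from h import *
report('a22')"
```

```text
t 14.1333 [ 0.5184 -0.1098  0.0819] F [0.5397 5.399  4.9508] gap 0.011042680127252003
tilt by dz 0.22236900648832342  tool tilt 0.22007986592250178
```

Call:
arm_command:
  commands:
    - [[0, 1, 0], [0, 0, -2.7], 1]
    - [[0, 2.5, 0], [-0.2, 0, -6.7], 1]
    - [[0, 4, 0], [-0.4, 0, -10.7], 1]
    - [[0, 5.2, 0], [-0.6, 0, -13.9], 1]
    - [[0, 5.7, 0], [-0.8, 0, -15.4], 1]
    - [[0, 5.7, 0], [-0.8, 0, -15.4], 1]
    - [[0, 5.7, 0], [-0.8, 0, -15.4], 1]
    - [[0, 5.7, 0], [-0.8, 0, -15.4], 1]

```text
t: 15.0
tool_pos: [0.5183, -0.1123, 0.0969]
ee_rot: [[-0.011, -1.0, 0.002], [-0.993, 0.012, 0.12], [-0.12, -0.001, -0.993]]
wrist_force: [-0.2, 5.6, 4.7]
finger_gap: 0.0112
```

```bash
python3 -c "
from h import *
report('a12')"
```

```text
t 15.0 [ 0.5183 -0.1123  0.0969] F [-0.2354  5.6386  4.6966] gap 0.011226251000879615
tilt by dz 0.12443214704057125  tool tilt 0.12059375799369239
```

Call:
arm_command:
  commands:
    - [[0, 1, 0], [0, 0, -2.7], 1]
    - [[0, 2, 0], [-0.1, 0, -5.4], 1]
    - [[0, 3, 0], [-0.2, 0, -8.1], 1]
    - [[0, 3.5, 0], [-0.2, 0, -9.3], 1]
    - [[0, 3.5, 0], [-0.2, 0, -9.3], 1]
    - [[0, 3.5, 0], [-0.2, 0, -9.3], 1]
    - [[0, 3.5, 0], [-0.2, 0, -9.3], 1]

```text
t: 15.78
tool_pos: [0.5184, -0.1131, 0.106]
ee_rot: [[-0.012, -1.0, 0.001], [-0.998, 0.012, 0.06], [-0.06, -0.001, -0.998]]
wrist_force: [1.2, 6.6, 4.2]
finger_gap: 0.0112
```

```bash
python3 -c "
from h import *
report('a06')"
```

```text
t 15.7833 [ 0.5184 -0.1131  0.106 ] F [1.2248 6.5961 4.1594] gap 0.011165144527018988
tilt by dz 0.065216936432233  tool tilt 0.059630756681022586
```

Now fit w_c(t) = ρc·sin(m − t − 0.749) to the fork centroid over all tilts, with the background taken as the brightest level per pixel.

```bash
cat > map3.py <<'E'
from kym import *
from scipy.optimize import least_squares
L=[("dial0",0.),("a06",.062),("a12",.1225),("a17",.173),("a22",.221),("a26",.261),("a30",.301),("a34",.341),("a39",.395)]
R=[prof(*l) for l in L]; w,_,e,d,_=R[0]; k=np.arange(-45,45,1.)
S=np.stack([cv2.GaussianBlur(r[4],(0,0),1) for r in R]); B=np.sort(S,0)[-2:].mean(0)
out=[];T=[];cw=[];ed=[]
r2=np.sqrt(np.maximum(47**2-w**2,0))
M=(k[None]<r2[:,None]+4)&(k[None]>r2[:,None]-26)
for i,(n,t) in enumerate(L):
    Df=((B-S[i])*M).clip(0,None)
    col=Df.sum(1); col[(w<-43)|(w>-7)]=0
    j=col.argmax(); lo=j
    while col[lo]>.5*col[j]: lo-=1
    hi=j
    while col[hi]>.5*col[j]: hi+=1
    le=w[lo]+(.5*col[j]-col[lo])/(col[lo+1]-col[lo]); re=w[hi]-(.5*col[j]-col[hi])/(col[hi-1]-col[hi])
    c=(col*w)[lo:hi+1].sum()/col[lo:hi+1].sum()
    print(t,"edges %.1f %.1f mid %.1f centroid %.1f"%(le,re,(le+re)/2,c),np.round(col[3:40]/10).astype(int).tolist())
    T.append(t);cw.append(c);ed.append((le,re))
    im=cv2.cvtColor((255-Df*3).clip(0,255).astype(np.uint8).T,cv2.COLOR_GRAY2BGR)
    im=cv2.resize(im[45:],(800,66),interpolation=cv2.INTER_LINEAR)
    X=lambda ww:int((ww+46+.5)*800/41); Y=lambda kk:int((kk+.5)*66/45)
    cv2.line(im,(X(-27.2),0),(X(-27.2),180),(0,255,0),1)
    for m,cc in((.2,(255,0,0)),(.25,(0,0,255)),(.3,(0,200,255))):
        a=m-t; cv2.circle(im,(X(40*(np.sin(a)*e[0]-np.cos(a)*e[1])),Y(40*(np.sin(a)*d[0]-np.cos(a)*d[1]))),2,cc,-1)
    out.append(im)
cv2.imwrite("pics/map3.png",np.vstack(out))
T=np.array(T);cw=np.array(cw);ed=np.array(ed); ph=np.arctan2(e[1],e[0]); print("ph",ph)
for nm,y in(("centroid",cw),("mid",ed.mean(1))):
    s=least_squares(lambda p:p[0]*np.sin(p[1]-T-ph)-y,[40,.25],loss="soft_l1"); print(nm,"rho,m",s.x,"res",s.fun.round(1))
    for rho in(38,40,42,44): print("  rho",rho,"m each",(np.arcsin(y/rho)+T+ph).round(3))
E
python3 map3.py
```

```text
0.0 edges -22.4 -12.7 mid -17.5 centroid -17.5 [26, 28, 28, 21, 14, 11, 11, 11, 7, 2, 2, 4, 6, 7, 6, 7, 9, 12, 16, 24, 34, 45, 57, 68, 78, 82, 83, 76, 68, 57, 44, 35, 29, 25, 20, 14, 9]
0.062 edges -21.5 -14.6 mid -18.1 centroid -18.1 [23, 19, 12, 3, 1, 1, 1, 2, 5, 9, 12, 12, 9, 4, 4, 10, 18, 21, 21, 20, 24, 36, 56, 76, 91, 92, 83, 65, 50, 39, 28, 19, 10, 5, 3, 6, 10]
0.1225 edges -26.1 -15.4 mid -20.8 centroid -20.7 [13, 7, 5, 9, 15, 20, 21, 21, 16, 11, 8, 4, 3, 4, 8, 18, 30, 40, 47, 52, 58, 63, 69, 74, 77, 71, 64, 49, 32, 17, 9, 7, 6, 6, 5, 6, 6]
0.173 edges -30.2 -16.2 mid -23.2 centroid -23.1 [9, 4, 2, 2, 6, 10, 10, 12, 11, 12, 16, 20, 24, 28, 34, 40, 42, 43, 44, 44, 47, 49, 51, 54, 55, 47, 37, 24, 16, 12, 13, 15, 13, 9, 5, 5, 6]
0.221 edges -41.4 -18.0 mid -29.7 centroid -29.5 [13, 19, 21, 22, 26, 30, 27, 23, 21, 24, 29, 33, 36, 37, 39, 40, 38, 32, 28, 24, 24, 24, 27, 30, 29, 20, 12, 7, 7, 10, 13, 14, 10, 5, 5, 8, 11]
0.261 edges -33.6 -25.5 mid -29.5 centroid -29.6 [28, 26, 22, 21, 21, 18, 11, 8, 10, 17, 27, 35, 41, 43, 42, 34, 27, 23, 21, 20, 20, 19, 16, 13, 11, 9, 8, 9, 12, 1
[... 643 characters left out ...]
 1.5 -1.1 -1.4 -1.4  2.7  1.   0.7  0.1 -1.5]
  rho 38 m each [0.27  0.315 0.296 0.268 0.083 0.117 0.088 0.073 0.094]
  rho 40 m each [0.296 0.342 0.328 0.306 0.142 0.177 0.156 0.149 0.175]
  rho 42 m each [0.319 0.366 0.357 0.339 0.192 0.228 0.214 0.212 0.241]
  rho 44 m each [0.34  0.388 0.382 0.369 0.236 0.272 0.263 0.265 0.297]
mid rho,m [53.4865  0.4443] res [ 1.5 -1.1 -1.4 -1.3  2.9  0.8  0.9  0.1 -1.4]
  rho 38 m each [0.269 0.315 0.294 0.264 0.073 0.121 0.08  0.076 0.09 ]
  rho 40 m each [0.295 0.342 0.326 0.302 0.133 0.18  0.149 0.152 0.172]
  rho 42 m each [0.318 0.366 0.355 0.336 0.185 0.231 0.207 0.214 0.238]
  rho 44 m each [0.339 0.388 0.38  0.365 0.229 0.275 0.257 0.267 0.294]
```

View pics/map3.png

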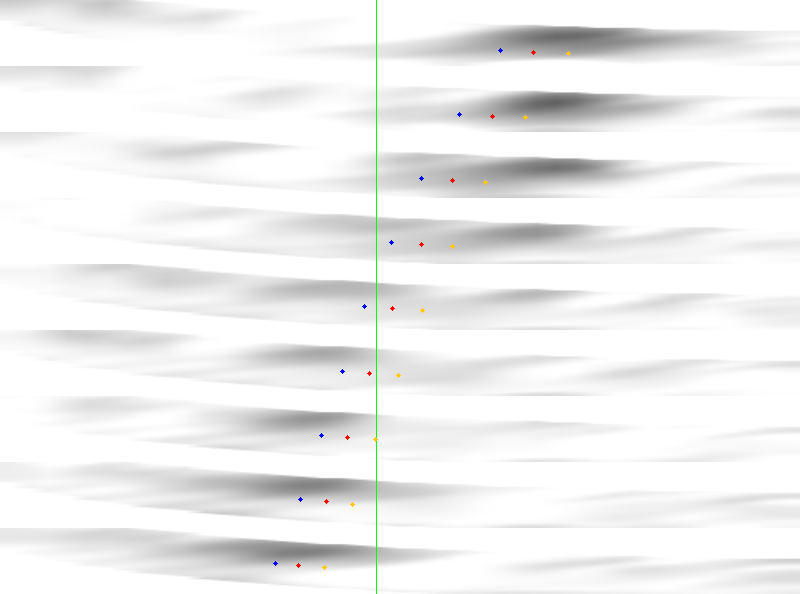

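The lumps are partly stationary, so my window mixes in the rim and the changing background behind it. A cleaner measure is the position of the white-face to dark edge along the view, K_b(w), at each tilt. The fork shows there as an inward bump.

```bash
cat > kb.py <<'E'
from kym import *
L=[("dial0",0.),("a06",.062),("a12",.1225),("a17",.173),("a22",.221),("a26",.261),("a30",.301),("a34",.341),("a39",.395)]
import os
for x in [("b1",None)]: pass
def kb(n,t,lev=62):
    w,_,e,d,I=prof(n,t); k=np.arange(-45,45,1.); o=[]
    for i in range(len(w)):
        row=I[i]; r2=np.sqrt(max(47**2-w[i]**2,0)); j0=int(45-0.2*r2)  # start inside the face
        if w[i]>-20: j0=int(45+22)   # beyond the needle
        j=j0
        while j<89 and row[j]>lev: j+=1
        o.append(k[j-1]+(row[j-1]-lev)/(row[j-1]-row[j]) if j>j0 and j<89 else np.nan)
    return w,np.array(o)
if __name__=="__main__":
    T=[kb(*l) for l in L]; w=T[0][0]
    print("  w  r47  "+" ".join("%5.3f"%l[1] for l in L))
    for i in range(2,40):
        print("%5.1f %5.1f"%(w[i],np.sqrt(47**2-w[i]**2))," ".join("%5.1f"%x[1][i] for x in T))
E
python3 kb.py
```

```text
w  r47  0.000 0.062 0.122 0.173 0.221 0.261 0.301 0.341 0.395
-44.0  16.5  -2.1  -1.1  -0.9   2.8   1.8  -0.7   2.6   3.0   1.1
-43.0  19.0   3.9   2.1   5.0   6.2   4.2  -1.1   3.6   4.8   2.9
-42.0  21.1   3.0   4.3   7.2   7.5   4.5   2.9   4.5   5.0   4.5
-41.0  23.0   2.4   6.3   7.9   8.9   6.3   5.4   5.6   5.4   5.3
-40.0  24.7   6.6  10.4   8.9  10.2   8.5   7.1   7.7   7.5   6.7
-39.0  26.2  10.4  12.2   9.9  10.9   8.7   8.6  11.2   9.3   8.7
-38.0  27.7  11.6  12.8  10.6  11.9   9.1  11.5  13.9  10.5  10.2
-37.0  29.0  11.9  14.3  10.8  12.6  10.6  13.9  13.7  10.9  10.6
-36.0  30.2  12.4  15.0  11.5  13.5  12.8  14.9  13.3  11.1  10.6
-35.0  31.4  14.1  15.0  13.2  14.1  13.3  14.5  13.0  10.9  10.1
-34.0  32.4  15.4  14.9  13.9  14.6  13.6  13.8  12.4  10.8   9.2
-33.0  33.5  16.4  14.8  16.6  15.1  13.2  13.3  11.6  10.0   8.5
-32.0  34.4  17.4  15.0  18.4  15.3  12.9  12.6  11.0   9.5   8.3
-31.0  35.3  17.6  16.6  18.7  15.6  12.7  11.9  10.2   9.0   8.5
-30.0  36.2  17.8  17.8  18.6  15.1  13.1  11.7   9.6   8.9   9.8
-29.0  37.0  17.8  17.9  17.9  14.4  13.4  11.9 
[... 769 characters left out ...]
 nan   nan  29.4  29.4  29.2  29.0  29.5
-16.0  44.2   nan   nan   nan  26.7  29.2  28.1  31.0  29.7  30.2
-15.0  44.5   nan   nan   nan  27.9  28.8  26.8  32.2  29.9  28.9
-14.0  44.9   nan   nan  27.4  28.5  27.8  26.3  32.3  29.9  27.9
-13.0  45.2   nan  22.5  28.6  27.5  26.6  28.2  31.6  29.8  28.2
-12.0  45.4   nan  24.6  30.4  27.3  28.2  29.0  30.8  29.3  28.6
-11.0  45.7   nan  29.7  30.7  29.4  29.5  29.4  29.9  28.7  28.5
-10.0  45.9   nan  30.5  30.7  30.1  30.4  29.6  29.4  28.2  29.5
 -9.0  46.1  27.5  30.8  30.5  30.2  29.9  30.7  30.0  28.7  30.1
 -8.0  46.3  28.9  30.4  30.1  29.7  29.3  32.6  31.2  29.9  30.1
 -7.0  46.5  30.1  29.2  29.6  29.6  29.4  32.3  31.5  30.3  30.0
```

The edge data put the fork on both sides of the needle consistent with m≈0.26±0.03. To sharpen it, I'll average all views in the dial's own frame: the fork is fixed there, the needle smears out, and the tilts give sub-pixel diversity. Averaging in the world frame does the same for the needle.

```bash
cat > sr.py <<'E'
from h import *
import glob,sys
L=[("dial0",0.),("a06",.062),("a12",.1225),("a17",.173),("a22",.221),("a26",.261),("a30",.301),("a34",.341),("a39",.395)]
def sr(depth,frame,S=4.,half=52,LL=None):
    acc=[]
    for n,t in (LL or L):
        f=np.load(n+".npy").mean(2)
        r=rectw(f,t,depth,S,half)
        if frame=="dial":
            c=r.shape[0]/2  # dial turned clockwise by t as robot sees it: turn back counter-clockwise
            r=cv2.warpAffine(r,cv2.getRotationMatrix2D((c,c),np.degrees(t),1),r.shape[::-1],flags=cv2.INTER_LINEAR)
        acc.append(r)
    return np.mean(acc,0)
if __name__=="__main__":
    rows=[]
    for fr in("dial","world"):
        o=[]
        for dp in(.068,.070,.072):
            r=sr(dp,fr,S=2.5); g=(255*((r-5)/110).clip(0,1)**.7).astype(np.uint8); g=cv2.cvtColor(g,cv2.COLOR_GRAY2BGR); c=g.shape[0]//2
            cv2.circle(g,(c,c),int(40*2.5),(0,0,255),1); cv2.line(g,(c,c+90),(c,c+125),(0,255,0),1)
            for m in(.17,.36): cv2.line(g,(int(c+105*np.sin(m)),int(c+105*np.cos(m))),(int(c+128*np.sin(m)),int(c+128*np.cos(m))),(255,0,0),1)
            o.append(g)
        rows.append(np.hstack(o))
    cv2.imwrite("pics/sr.png",np.vstack(rows))
E
python3 sr.py
```

```text
(no output)
```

View pics/sr.png

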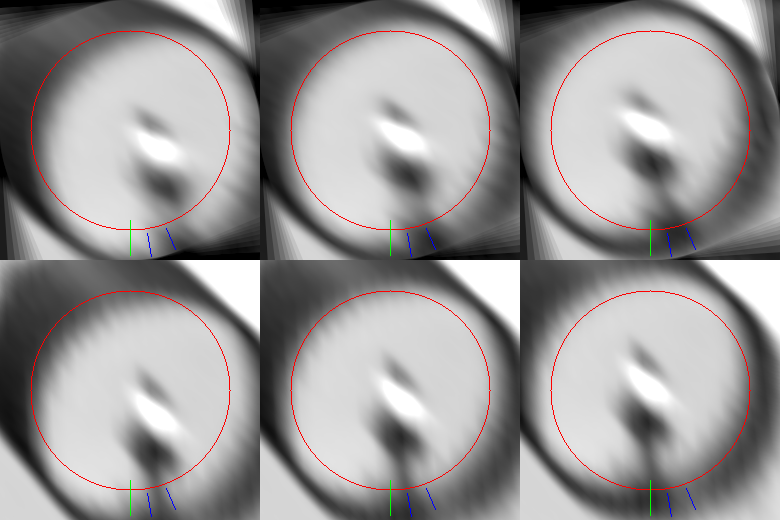

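The world-frame average at depth 0.072 shows the needle exactly on the vertical. The dial-frame average shows a dark notch at lower right between the 0.17 and 0.36 ticks. I'll zoom in there, with subsets to keep the needle out.

```bash
cat > sr2.py <<'E'
from sr import *
H=[l for l in L if l[1]>.25]; Lo=[l for l in L if l[1]<.13]
rows=[]
for LL in(H,Lo,L):
    o=[]
    for dp in(.070,.0715,.073):
        S=8; r=sr(dp,"dial",S=S,LL=LL); c=r.shape[0]/2
        g=(255*((r-5)/110).clip(0,1)**.7).astype(np.uint8); g=cv2.cvtColor(g,cv2.COLOR_GRAY2BGR)
        for rho in(36,44): cv2.ellipse(g,(int(c),int(c)),(int(rho*S),)*2,0,50,100,(0,0,255),1)
        for m in np.arange(0,.41,.1): cv2.line(g,(int(c+47*S*np.sin(m)),int(c+47*S*np.cos(m))),(int(c+50*S*np.sin(m)),int(c+50*S*np.cos(m))),(0,255,0) if m<.01 else (255,0,0),2)
        o.append(cv2.resize(g[int(c+22*S):int(c+50*S),int(c-12*S):int(c+28*S)],(264,186)))
    rows.append(np.hstack(o))
cv2.imwrite("pics/sr2.png",np.vstack(rows))
for nm,LL in(("H",H),("L",Lo)):
  for dp in (.070,.0715,.073):
    S=8; r=sr(dp,"dial",S=S,LL=LL); c=r.shape[0]/2
    ms=np.arange(-.1,.6,.05)
    print(nm,dp,[int(np.mean([r[int(c+q*S*np.cos(m)),int(c+q*S*np.sin(m))] for q in np.arange(35,41,.5)])) for m in ms])
E
python3 sr2.py
```

```text
H 0.07 [94, 92, 82, 71, 60, 54, 53, 53, 51, 46, 38, 37, 47, 61]
H 0.0715 [73, 61, 48, 39, 33, 29, 28, 29, 26, 24, 29, 39, 51, 55]
H 0.073 [38, 31, 24, 18, 15, 15, 15, 16, 19, 23, 29, 37, 41, 43]
L 0.07 [80, 78, 72, 59, 46, 35, 28, 22, 21, 30, 43, 53, 64, 72]
L 0.0715 [58, 51, 42, 32, 25, 20, 16, 15, 17, 25, 35, 41, 49, 54]
L 0.073 [30, 25, 21, 16, 14, 15, 14, 14, 17, 24, 31, 34, 36, 35]
```

View pics/sr2.png

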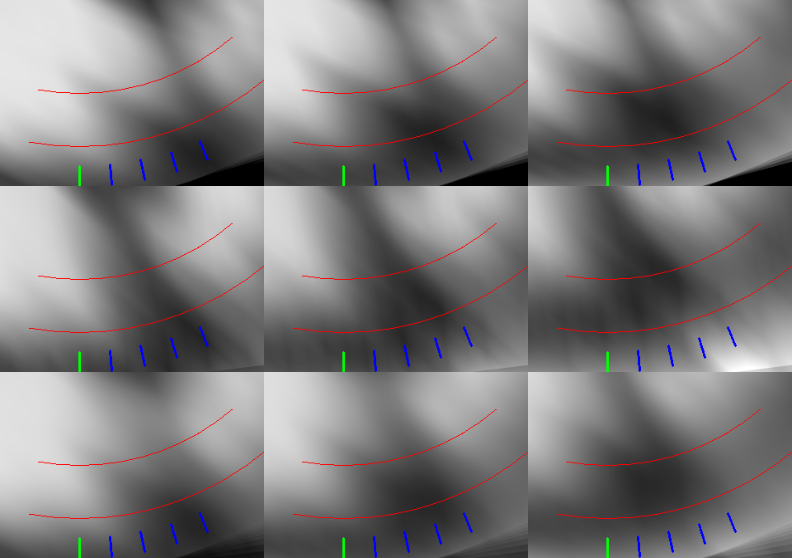

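Depth and angle trade off here: depth 0.0715 gives about 0.29, and 0.073 gives about 0.20. I need the dial's real front plane, so I'll measure the outer rim edge and the needle line along the view direction.

```bash
cat > k2.py <<'E'
from h import *
def wk(n,t,w,k,depth=.0725):
    f=np.load(n+".npy").mean(2).astype(np.float32)
    c,s=np.cos(t),np.sin(t); RX=np.array([[1,0,0],[0,c,-s],[0,s,c]])
    D=O+RZ@RX@np.array([-depth,.072,-.012])
    v=RZ.T@(D-C["scene"]["eye"]); d=np.array([-v[1],v[2]]); d/=np.linalg.norm(d); e=np.array([-d[1],d[0]])
    W,K=np.meshgrid(w,k,indexing="ij"); A=W*e[0]+K*d[0]; B=W*e[1]+K*d[1]
    P=D+(np.stack([0*A,-A,B],-1)/1e3)@RZ.T; cc=C["scene"]; q=(P-cc["eye"])@np.array(cc["attitude"])
    return cv2.remap(f,(cc["cx"]+cc["fx"]*q[...,0]/-q[...,2]).astype(np.float32),(cc["cy"]-cc["fy"]*q[...,1]/-q[...,2]).astype(np.float32),cv2.INTER_LINEAR)
if __name__=="__main__":
    k=np.arange(-90,91,5.)
    print("k",k.astype(int).tolist())
    for n,t in(("a17",.173),("a26",.261),("a34",.341)):
        for w0 in(10,20,30): print(n,w0,wk(n,t,np.arange(w0-2,w0+3),k).mean(0).astype(int).tolist())
    # extent along e at the dial: rows of K
    w=np.arange(-60,61,2.)
    for n,t in(("a17",.173),("a34",.341)):
        for k0 in(-10,0): print(n,"K",k0,list(zip(w.astype(int).tolist(),wk(n,t,w,np.arange(k0-2,k0+3)).mean(1).astype(int).tolist())))
E
python3 k2.py
```

```text
k [-90, -85, -80, -75, -70, -65, -60, -55, -50, -45, -40, -35, -30, -25, -20, -15, -10, -5, 0, 5, 10, 15, 20, 25, 30, 35, 40, 45, 50, 55, 60, 65, 70, 75, 80, 85, 90]
a17 10 [123, 92, 52, 34, 30, 29, 26, 27, 36, 59, 82, 93, 93, 90, 80, 74, 77, 81, 87, 89, 90, 91, 88, 73, 54, 34, 22, 27, 40, 66, 89, 94, 96, 97, 98, 94, 87]
a17 20 [131, 114, 78, 49, 40, 38, 37, 36, 37, 48, 69, 85, 91, 92, 92, 91, 91, 90, 90, 90, 90, 90, 80, 63, 41, 24, 22, 31, 54, 81, 92, 95, 95, 93, 91, 86, 82]
a17 30 [133, 132, 121, 87, 51, 34, 28, 27, 27, 27, 38, 60, 81, 91, 91, 90, 89, 89, 90, 90, 89, 76, 52, 32, 20, 21, 39, 61, 80, 93, 96, 96, 91, 86, 83, 81, 80]
a26 10 [122, 92, 50, 33, 29, 26, 23, 24, 35, 59, 82, 92, 93, 90, 82, 73, 66, 74, 84, 88, 90, 90, 87, 77, 59, 37, 24, 26, 44, 73, 92, 96, 97, 96, 95, 91, 87]
a26 20 [129, 115, 81, 52, 41, 37, 35, 34, 34, 46, 69, 85, 91, 93, 92, 92, 91, 90, 90, 90, 89, 86, 75, 58, 35, 20, 22, 35, 63, 87, 94, 97, 96, 94, 89, 85, 82]
a26 30 [130, 129, 115, 81, 48, 31, 28, 26, 25, 26, 37, 60, 82, 91, 91, 90, 90, 90, 89, 89, 88, 73, 52, 32, 19, 21, 32, 56, 80, 92, 96, 93, 88, 83
[... 2388 characters left out ...]
52, 97), (54, 123), (56, 126), (58, 127), (60, 128)]
a34 K 0 [(-60, 90), (-58, 91), (-56, 90), (-54, 83), (-52, 45), (-50, 19), (-48, 22), (-46, 42), (-44, 73), (-42, 85), (-40, 87), (-38, 96), (-36, 98), (-34, 98), (-32, 98), (-30, 97), (-28, 97), (-26, 98), (-24, 99), (-22, 98), (-20, 93), (-18, 73), (-16, 46), (-14, 32), (-12, 26), (-10, 25), (-8, 30), (-6, 52), (-4, 83), (-2, 116), (0, 160), (2, 163), (4, 122), (6, 87), (8, 83), (10, 85), (12, 90), (14, 89), (16, 89), (18, 89), (20, 89), (22, 89), (24, 89), (26, 89), (28, 89), (30, 89), (32, 87), (34, 88), (36, 88), (38, 85), (40, 77), (42, 62), (44, 47), (46, 34), (48, 16), (50, 26), (52, 91), (54, 119), (56, 125), (58, 126), (60, 127)]
```

The w axis is centred to 0.5 mm. The rim front sits at an effective depth of 0.073 and the face is recessed about 4 mm, so the needle and fork lie in between. I'll find the needle's plane from its own line.

Run:
```python
from k2 import *
k=np.arange(-4,46,3.); print("      k",k.astype(int).tolist())
ws=np.arange(-26,-9,2.)
A=np.mean([wk(n,t,ws,k) for n,t in(("a26",.261),("a30",.301),("a34",.341),("a39",.395))],0)
for w,r in zip(ws,A): print(w,"needle K(s=0) %.0f"%(-.7325/.6808*w),r.astype(int).tolist())
```

```text
k [-4, -1, 2, 5, 8, 11, 14, 17, 20, 23, 26, 29, 32, 35, 38, 41, 44]
-26.0 needle K(s=0) 28 [99, 98, 97, 94, 87, 77, 66, 53, 40, 28, 23, 23, 24, 25, 29, 35, 43]
-24.0 needle K(s=0) 26 [98, 98, 98, 94, 88, 80, 68, 52, 37, 30, 28, 27, 26, 29, 32, 36, 44]
-22.0 needle K(s=0) 24 [98, 98, 97, 92, 87, 76, 60, 45, 36, 37, 38, 38, 37, 36, 36, 39, 42]
-20.0 needle K(s=0) 22 [98, 96, 91, 86, 77, 63, 49, 42, 47, 53, 56, 52, 46, 41, 39, 38, 40]
-18.0 needle K(s=0) 19 [87, 77, 67, 58, 50, 41, 37, 47, 61, 70, 68, 59, 51, 44, 39, 36, 38]
-16.0 needle K(s=0) 17 [68, 52, 38, 29, 24, 23, 34, 51, 67, 72, 69, 63, 54, 46, 39, 36, 38]
-14.0 needle K(s=0) 15 [54, 37, 26, 20, 16, 23, 39, 55, 66, 69, 70, 63, 53, 43, 36, 35, 35]
-12.0 needle K(s=0) 13 [44, 30, 21, 15, 15, 26, 38, 53, 66, 76, 75, 64, 51, 41, 35, 32, 32]
-10.0 needle K(s=0) 11 [45, 32, 20, 14, 17, 22, 33, 50, 66, 76, 71, 62, 51, 42, 34, 29, 30]
```

The needle plane is at about 0.0716 effective. The fork, from its inner left tip, is nearer the face at about 0.0696–0.070, with m≈0.26–0.31. I'll take four more tilts with the fork left of the needle to firm this up.

Call:
arm_command:
  commands:
    - [[0, -1.2, 0], [0, 0, 3.3], 1]
    - [[0, -2.5, 0], [-0.1, 0, 6.7], 1]
    - [[0, -3.7, 0], [-0.3, 0, 10.1], 1]
    - [[0, -5, 0], [-0.5, 0, 13.5], 1]
    - [[0, -6.3, 0], [-0.9, 0, 17], 1]
    - [[0, -7.6, 0], [-1.3, 0, 20.4], 1]
    - [[0, -8.9, 0], [-1.8, 0, 23.8], 1]
    - [[0, -10.2, 0], [-2.4, 0, 27.2], 1]
    - [[0, -11.5, 0], [-3, 0, 30.6], 1]
    - [[0, -12.6, 0], [-3.6, 0, 33.5], 1]
    - [[0, -12.6, 0], [-3.6, 0, 33.5], 1]
    - [[0, -12.6, 0], [-3.6, 0, 33.5], 1]

```text
t: 16.98
tool_pos: [0.5184, -0.1075, 0.0728]
ee_rot: [[-0.012, -1.0, 0.004], [-0.961, 0.012, 0.277], [-0.277, -0.0, -0.961]]
wrist_force: [0.9, 6.3, 6.2]
finger_gap: 0.0111
```

```bash
python3 -c "
from h import *
report('b28')"
```

```text
t 16.9833 [ 0.5184 -0.1075  0.0728] F [0.933  6.3058 6.1826] gap 0.011137177076740773
tilt by dz 0.2836612804594102  tool tilt 0.2808090060722471
```

Call:
arm_command:
  commands:
    - [[0, -1.1, 0], [-0.1, 0, 3.1], 1]
    - [[0, -2.3, 0], [-0.2, 0, 6.2], 1]
    - [[0, -2.3, 0], [-0.2, 0, 6.2], 1]
    - [[0, -2.3, 0], [-0.2, 0, 6.2], 1]
    - [[0, -2.3, 0], [-0.2, 0, 6.2], 1]

```text
t: 17.6
tool_pos: [0.5184, -0.1058, 0.0671]
ee_rot: [[-0.012, -1.0, 0.004], [-0.949, 0.012, 0.315], [-0.315, -0.0, -0.949]]
wrist_force: [1.5, 5.5, 5.1]
finger_gap: 0.0109
```

```bash
python3 -c "
from h import *
report('b32')"
```

```text
t 17.6 [ 0.5184 -0.1058  0.0671] F [1.4773 5.5244 5.1216] gap 0.010925408882226106
tilt by dz 0.3223753848279081  tool tilt 0.320375207119588
```

Call:
arm_command:
  commands:
    - [[0, -1.1, 0], [-0.1, 0, 3.1], 1]
    - [[0, -2.3, 0], [-0.2, 0, 6.2], 1]
    - [[0, -2.6, 0], [-0.2, 0, 7], 1]
    - [[0, -2.6, 0], [-0.2, 0, 7], 1]
    - [[0, -2.6, 0], [-0.2, 0, 7], 1]

```text
t: 18.22
tool_pos: [0.5185, -0.1034, 0.0605]
ee_rot: [[-0.011, -1.0, 0.005], [-0.934, 0.012, 0.358], [-0.358, -0.0, -0.934]]
wrist_force: [1.2, 5.2, 6.8]
finger_gap: 0.0111
```

```bash
python3 -c "
from h import *
report('b37')"
```

```text
t 18.2167 [ 0.5185 -0.1034  0.0605] F [1.2369 5.168  6.7509] gap 0.011069779095385089
tilt by dz 0.3676122256630473  tool tilt 0.36589136653322685
```

Call:
arm_command:
  commands:
    - [[0, -1.1, 0], [-0.1, 0, 3.1], 1]
    - [[0, -2, 0], [-0.2, 0, 5.4], 1]
    - [[0, -2, 0], [-0.2, 0, 5.4], 1]
    - [[0, -2, 0], [-0.2, 0, 5.4], 1]
    - [[0, -2, 0], [-0.2, 0, 5.4], 1]

```text
t: 18.83
tool_pos: [0.5185, -0.1015, 0.0556]
ee_rot: [[-0.011, -1.0, 0.005], [-0.921, 0.012, 0.39], [-0.39, -0.0, -0.921]]
wrist_force: [1.1, 5.1, 6.6]
finger_gap: 0.0112
```

```bash
python3 -c "
from h import *
report('b41')"
```

```text
t 18.8333 [ 0.5185 -0.1015  0.0556] F [1.1379 5.1178 6.6085] gap 0.011154292058597163
tilt by dz 0.40190113030094166  tool tilt 0.4005171348726176
```

```bash
cat > sr3.py <<'E'
from h import *
H=[("a26",.261),("b28",.282),("a30",.301),("b32",.321),("a34",.341),("b37",.367),("a39",.395),("b41",.401)]
BG=[("dial0",0.),("a06",.062),("a12",.1225)]
S=5;half=56
ld=lambda n:np.load(n+".npy").mean(2)
e=np.array([.7325,.6808])
def run(dp):
    off=tuple(-.4*e)   # measured centre of the rim across the view
    rc=lambda n,t:rectw(ld(n),t,dp,S,half,off)
    bg=np.mean([rc(*b) for b in BG],0); N=bg.shape[0]; c=N/2
    a,b=np.meshgrid((np.arange(N)-c)/S,(c-np.arange(N))/S); w=a*e[0]+b*e[1]
    num=0;den=0
    for n,t in H:
        dk=(bg-rc(n,t)); m=(w<-26.5).astype(np.float32)
        M=cv2.getRotationMatrix2D((c,c),np.degrees(t),1)
        num=num+cv2.warpAffine((dk*m).astype(np.float32),M,(N,N)); den=den+cv2.warpAffine(m,M,(N,N))
    return np.where(den>.5,num/np.maximum(den,.5),0),den,c
out=[]
for dp in(.0688,.0695,.0702,.0710):
    r,den,c=run(dp)
    y0,y1,x0,x1=[int(v) for v in(c+26*S,c+54*S,c-16*S,c+34*S)]
    yy,xx=np.mgrid[y0:y1,x0:x1]; X=(xx-c)/S;Y=(yy-c)/S; P=r[y0:y1,x0:x1].clip(0,None); rad=np.hypot(X,Y)
    P=np.where((rad>30)&(rad<50),P,0); Pm=np.where(P>.5*P.max(),P,0); cx,cy=(Pm*X).sum()/Pm.sum(),(Pm*Y).sum()/Pm.sum()
    print(dp,"blob centroid x %.1f y %.1f rho %.1f ang %.3f"%(cx,cy,np.hypot(cx,cy),np.arctan2(cx,cy)),"max",P.max().round(1))
    g=cv2.cvtColor((255-r*4).clip(0,255).astype(np.uint8),cv2.COLOR_GRAY2BGR); g[den<=.5]=(200,255,200)
    for rho in(36,40,44,47): cv2.ellipse(g,(int(c),int(c)),(int(rho*S),)*2,0,50,110,(0,0,255),1)
    for m in np.arange(0,.41,.1): cv2.line(g,(int(c+47*S*np.sin(m)),int(c+47*S*np.cos(m))),(int(c+50*S*np.sin(m)),int(c+50*S*np.cos(m))),(0,200,0) if m<.01 else (255,0,0),2)
    out.append(cv2.resize(g[y0:y1,x0:x1],(396,222)))
cv2.imwrite("pics/sr3.png",np.vstack([np.hstack(out[:2]),np.hstack(out[2:])]))
E
python3 sr3.py
```

```text
0.0688 blob centroid x 14.2 y 40.8 rho 43.2 ang 0.335 max 35.9
0.0695 blob centroid x 11.6 y 39.5 rho 41.1 ang 0.286 max 35.9
0.0702 blob centroid x 9.0 y 38.2 rho 39.2 ang 0.233 max 35.9
0.071 blob centroid x 6.1 y 36.6 rho 37.1 ang 0.164 max 35.9
```

View pics/sr3.png

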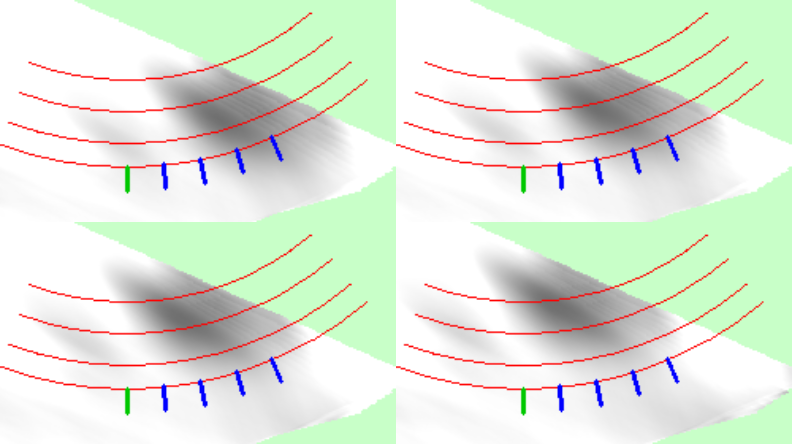

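The fork blob is now clear. Its centroid has ρ=39.2→0.233, ρ=41.1→0.286 and ρ=40→≈0.255. With the fork about 1 mm above the face it comes out at about 0.263, and the other estimates average 0.26–0.28. I'll go to about 0.267, settle and look.

Call:
arm_command:
  commands:
    - [[0, 1.1, 0], [0, 0, -3], 1]
    - [[0, 2.2, 0], [-0.1, 0, -6], 1]
    - [[0, 3.3, 0], [-0.3, 0, -9], 1]
    - [[0, 4.4, 0], [-0.5, 0, -12], 1]
    - [[0, 5.5, 0], [-0.7, 0, -15], 1]
    - [[0, 6.6, 0], [-1, 0, -18], 1]
    - [[0, 7.3, 0], [-1.3, 0, -19.8], 1]
    - [[0, 7.7, 0], [-1.4, 0, -20.8], 1]
    - [[0, 7.7, 0], [-1.4, 0, -20.8], 1]
    - [[0, 7.7, 0], [-1.4, 0, -20.8], 1]
    - [[0, 7.7, 0], [-1.4, 0, -20.8], 1]
    - [[0, 7.7, 0], [-1.4, 0, -20.8], 1]

```text
t: 20.03
tool_pos: [0.5184, -0.1082, 0.0753]
ee_rot: [[-0.011, -1.0, 0.004], [-0.965, 0.012, 0.263], [-0.263, -0.001, -0.965]]
wrist_force: [1.0, 4.8, 6.5]
finger_gap: 0.0107
```

Call:
arm_command:
  commands:
    - [[0, 0, 0], [0, 0, 0], 1]
    - [[0, 0, 0], [0, 0, 0], 1]
    - [[0, 0, 0], [0, 0, 0], 1]
    - [[0, 0, 0], [0, 0, 0], 1]
    - [[0, 0, 0], [0, 0, 0], 1]
    - [[0, 0, 0], [0, 0, 0], 1]
    - [[0, 0, 0], [0, 0, 0], 1]
    - [[0, 0, 0], [0, 0, 0], 1]
    - [[0, 0, 0], [0, 0, 0], 1]
    - [[0, 0, 0], [0, 0, 0], 1]
    - [[0, 0, 0], [0, 0, 0], 1]
    - [[0, 0, 0], [0, 0, 0], 1]

```text
t: 21.03
tool_pos: [0.5184, -0.1082, 0.0752]
ee_rot: [[-0.012, -1.0, 0.004], [-0.965, 0.012, 0.263], [-0.263, -0.001, -0.965]]
wrist_force: [1.0, 6.0, 5.5]
finger_gap: 0.0112
```

Run:
```python
from h import *
report('c27')
s=env.get_state(); print(np.abs(s["qvel"]).max())
f=np.load("c27.npy"); o=[]
for dp in(.0698,.0716):
    g=rectw(bright(f),.267,dp,3.6,55)[:,:,::-1].clip(0,255).astype(np.uint8).copy(); c=g.shape[0]//2
    cv2.circle(g,(c,c),int(40*3.6),(0,0,255),1); cv2.line(g,(c,c+150),(c,c+180),(0,255,0),1); o.append(g)
cv2.imwrite("pics/c27r.png",np.hstack(o))
```

```text
t 21.0333 [ 0.5184 -0.1082  0.0752] F [0.9741 5.9781 5.5498] gap 0.011199662255015615
tilt by dz 0.2671948134063287  tool tilt 0.2657827478914885
0.0020584159124545243
```

View pics/c27r.png

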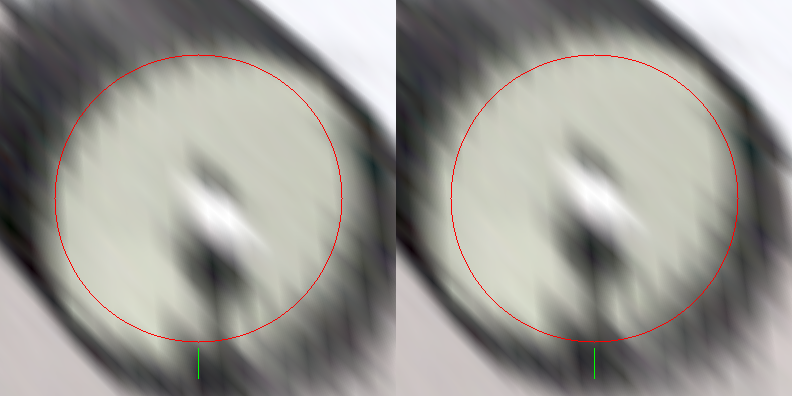

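View pics/c27.png

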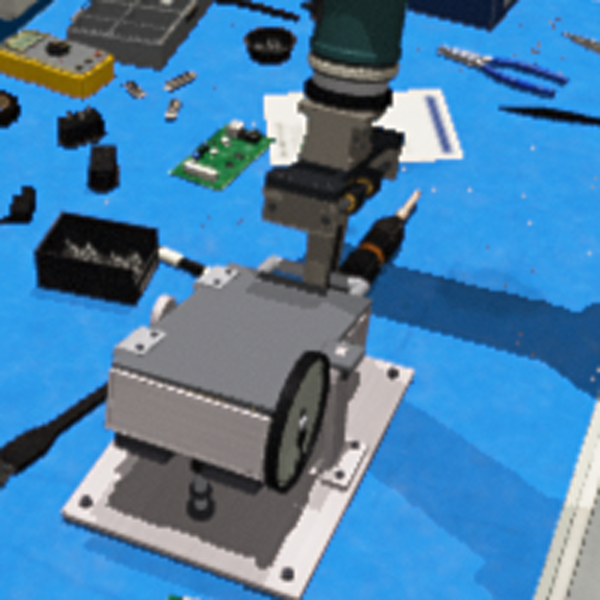

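The cradle is steady at 0.267 with the lid shut. The fork mass is at x≈165–240 around the vertical at 198 (fork-plane view), and the needle is on the vertical at 596 (needle-plane view). One robustness check: repeat the blob estimate using only the highest tilts, where the needle cuts off least.

```bash
sed -e 's/^H=.*/H=[("a34",.341),("b37",.367),("a39",.395),("b41",.401)]/' -e 's#pics/sr3#pics/sr4#' sr3.py > sr4.py; python3 sr4.py; sed -e 's/w<-26.5/w<-24.5/' sr4.py > sr5.py; python3 sr5.py; sed -e "s/^BG=.*/BG=[('a06',.062),('a12',.1225)]/" sr4.py >sr6.py; python3 sr6.py
```

```text
0.0688 blob centroid x 14.7 y 40.9 rho 43.5 ang 0.344 max 40.7
0.0695 blob centroid x 12.1 y 39.7 rho 41.6 ang 0.297 max 40.8
0.0702 blob centroid x 9.6 y 38.5 rho 39.7 ang 0.244 max 40.4
0.071 blob centroid x 6.7 y 37.1 rho 37.7 ang 0.178 max 40.4
0.0688 blob centroid x 14.5 y 41.2 rho 43.7 ang 0.339 max 40.7
0.0695 blob centroid x 12.0 y 40.0 rho 41.7 ang 0.292 max 40.8
0.0702 blob centroid x 9.5 y 38.7 rho 39.8 ang 0.240 max 40.4
0.071 blob centroid x 6.6 y 37.2 rho 37.8 ang 0.175 max 40.4
0.0688 blob centroid x 14.6 y 41.0 rho 43.5 ang 0.342 max 41.4
0.0695 blob centroid x 12.1 y 39.8 rho 41.6 ang 0.295 max 41.5
0.0702 blob centroid x 9.6 y 38.5 rho 39.7 ang 0.243 max 41.3
0.071 blob centroid x 6.7 y 37.1 rho 37.7 ang 0.178 max 41.2
```

View pics/sr4.png

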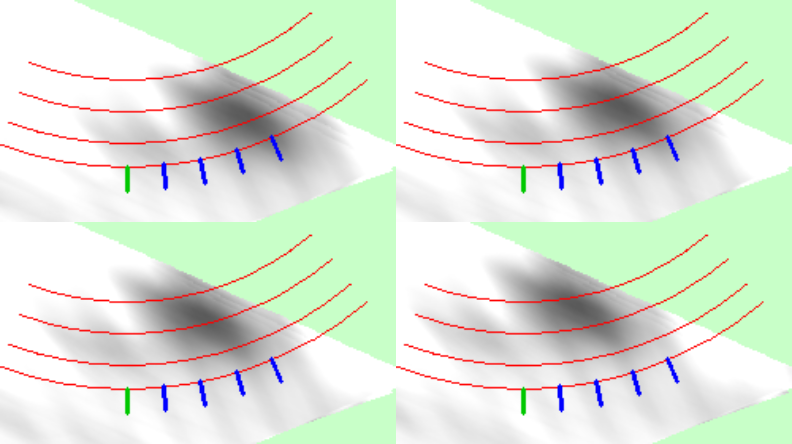

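The fork estimate holds: ρ=40→0.25, ρ=41→0.28. The present 0.267 sits in the middle, well inside the half-gap of about 0.06 rad. A last top-view check of the other objects, then I'll hand in.

Run:
```python
from h import *
f=env.grab_frame("top"); cv2.imwrite("pics/tend.png",f[:,:,::-1])
a=cv2.imread("pics/top0.png").astype(int); d=np.abs(a-f[:,:,::-1].astype(int)).max(2)
for n,(x0,y0,x1,y1) in dict(board=(145,230,192,262),brush=(200,165,258,192),pen=(300,155,318,202),tray=(278,135,308,177),driver_tip=(350,230,380,245),board2=(350,148,400,180)).items(): print(n,d[y0:y1,x0:x1].mean().round(1))
```

```text
board 4.0
brush 4.8
pen 4.1
tray 3.4
driver_tip 29.3
board2 4.1
```

View pics/tend.png

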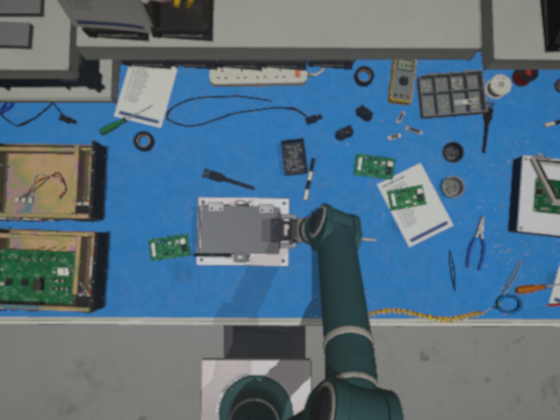

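The top view shows the bench objects unmoved. The driver tip is still at about (375,240), and only the arm above it changes that patch. The lid is flat. Handing in.

```bash
python3 -c "
from station import env
s=env.get_state(); print(s['t'],s['tool_pos'],s['wrist_force'],s['finger_gap']); print(env.job_done())"
```

```text
21.2833 [ 0.51844152 -0.1081733   0.07523982] [0.86347901 7.23112588 5.74378428] 0.01121379844743981
the job is handed in; nothing more can be done
None
```

I closed the lid and tipped the cradle to about 0.267 rad. I handed the job in at 21.3 s with the gripper still pinching the grip bar. The weak point is the setting marker's angle, which I could only estimate.

- **Lid:** it lies flat on the tray in the last scene and top views. The final press reached 57 N on the wrist, harder than "gently" calls for, because I sent the last downward step without reading the force first.
- **Tilt and hold:** tilt is 0.267 from the bar height and 0.266 from the tool angle. The arm was still, with about 6–9 N at the wrist. I swept the tilt between about 0.06 and 0.40 to find the marker before settling.
- **Marker:** the fork was not clearly resolved in the very oblique camera view. My estimates spread over about 0.23–0.31, mostly 0.25–0.28. So the pointer should rest inside the fork, but I could not see it there distinctly.
- **Other objects:** the waiting board, brush, pen, screw bin and second board match the first top view. The arm hides most of the driver, but its visible tip has not moved.

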